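Draw the hatch bolt with the hooked rod

TASK

Take the hooked rod from its rest and, keeping the hand clear of the shelf unit, use the hook to draw the slide bolt of the hatch back until it is firmly home against its stop, pulling slowly and without forcing it. Then unhook and lay the rod back in both notches of its rest the way it lay, leaving the tube rack, jar and dishes undisturbed.

Things in the scene. Friction and masses are not known exactly. Their poses are not given: they have to be found in the camera images.
- hook_rod: Hand tool of about 0.14 kg, 313 mm long: black plastic handle 140 long x 20 wide x 24 high, then a straight 6 mm steel rod ending in a downward J hook. Origin at the handle's centre, on the rod's axis; x runs along the rod to the hook, z up (hook bends to -z) as it lies in its rest. Grip the handle across its 20 mm width (y).
- hook (a point): Middle of the hook's upright shank (6 mm thick): rod frame x = 240 mm, 20 mm below the rod's axis. The hook's underside is 43 mm below the axis; its lower lip turns back towards the handle and ends 16 mm behind this point.
- tool_rest: Fixed aluminium rest: base plate 210 x 70 mm with two notched uprights 10 mm thick, open above. Origin on the bench; x along the lying rod (towards the hook), z up. The lying rod's origin is 75 mm above this origin, y = 0, x within 5 mm of 0. Between the uprights (x = -45 to +105 mm) the rod is free for fingers.
- rear_notch (a point): Middle of the notch floor of the rear upright, at rest x = -50 mm, 63 mm high; it carries the handle. Notch about 24 mm wide at the bottom, flared to about 48 mm at the top.
- front_notch (a point): Middle of the notch floor of the front upright, at rest x = 110 mm, 72 mm high; it carries the steel rod. Notch about 12 mm wide at the bottom, flared to about 36 mm at the top.
- shelf_unit: Fixed over-bench shelf: clear shelf 270 deep (x) x 350 wide (y), underside 297 mm above the bench, on a solid end panel at its right (-y) and a post at the rear left corner; front and left sides open. Origin on the bench under its middle; -x is the front, z up. Front edge at x = -135 mm, left edge y = +172. The hatch leaf in the panel has its inner face at y = -160.
- slide_bolt: Flat slide bolt of dark steel, bar 14 mm high, on the leaf. Origin in the middle of the knob's stem, moving with it; axes as the shelf unit's. The knob stands out level (+y), 150 mm above the bench: stem 10 mm diameter, head 18 x 6 mm. The hook goes behind (+x of) the stem in the 15 mm wide space between guide straps (12 mm off the leaf) and head (27 mm off), free behind; the origin is 18.5 mm off.
- bolt_shot (a point): Where the bolt's origin is when fully shot: shelf unit x = 0, y = -141.5, z = 150 mm. It starts up to 12 mm drawn (-x). Drag about 6 N plus 0.6 N per 10 mm/s; it stays where left. A rigid adjustable stop bracket ends its travel 37 to 49 mm from here, differently each time: it is home when a pull of about 10 N no longer moves it. More than 22 N of hook or rod on bolt or unit is forcing it.
- tube_rack: Blue wire rack with 20 capped tubes, 90 x 111 x 130 mm high, 0.9 kg, standing under the shelf; origin under its centre. Leave alone.
- specimen_jar: Jar 56 mm diameter, 75 mm high, standing under the front of the shelf; origin under its centre. Leave alone.
- dish_stack: Stack of four dishes, 90 mm diameter, 58 mm high, on the bench; origin under its centre. Leave alone.
Things that resemble listed ones, but are neither listed nor needed, are in the scene too. Several things look just like the tool_rest: the one meant starts farthest from the robot's base.

How it is judged (in metres and radians):
On the way, in this order (a step that is already met when the one before it is completed fails the run):
1. the rod is lifted clear of its rest (z of hook_rod in the frame of tool_rest above 0.105 m), for 0.1 s.
2. the hook has drawn the bolt firmly home against its stop: it no longer moves under a pull of 8.5 N (x of slide_bolt in the frame of shelf_unit below -0.0345 m and contact force between hook_rod and shelf_unit above 8.5 N and linear speed of slide_bolt below 0.004 m/s), for 0.05 s.
At the end, for the whole second after the job is handed in: The bolt has been drawn to its stop and is still drawn back (at least 34.5 mm from fully shot), and the rod lies at rest in both notches of its rest, hook down and towards the rest's +x end, within 10 mm sideways, 7 mm in height, and from 25 mm behind to 15 mm ahead of the middle (x of slide_bolt in the frame of shelf_unit below -0.0345 m and z of hook_rod in the frame of tool_rest between 0.068 and 0.082 m and y of hook_rod in the frame of tool_rest between -0.01 and 0.01 m and x of hook_rod in the frame of tool_rest between -0.025 and 0.015 m and z of hook in the frame of tool_rest below 0.068 m and x of hook in the frame of tool_rest above 0.15 m and linear speed of hook_rod below 0.02 m/s); the robot touches nothing.
It fails at once if the hook or rod presses on the shelf unit or its bolt with more than 22 N (contact force between hook_rod and shelf_unit above 22 N).
It fails at once if the hand or arm touches the shelf unit or its bolt (contact force between any of the fingers, the arm and shelf_unit above 0.5 N).
It fails at once if the tube rack, jar or dishes are moved more than 15 mm (distance of any of tube_rack, specimen_jar, dish_stack from where it was at the start of the episode above 0.015 m).
It also fails if it takes over 70 s, if anything falls off the work surface, if the arm or the gripper's body presses on something with over 40 N, if the wrist force passes 120 N, or if a joint passes its speed limit or range.

ROBOT

A 6-joint arm with a two-finger parallel gripper is mounted at the origin on the work surface. World frame = base frame: x ahead of the robot, y to its left, z up, the work surface at z = 0. Lengths are in mm, angles in rad, forces in N, time in s.
With the tool pointing down it reaches from about 350 to 875 mm from the base axis. Payload 4.2 kg.
Tool frame: the origin (TCP) lies midway between the tips of the shut fingers; the grasp point (between the pads) lies 19 mm behind it (arm.grip_point_offset is the distance from the TCP to the grasp point, in mm); z points along the fingers, x is the direction in which the jaws open and shut, and the axes are right-handed (so a half turn about z gives the same grasp; the last joint's range is limited). The gripper opens to 85 mm and grips with 20 to 120 N. Pads are 22 mm wide; open, the fingers measure 114 mm over their backs; the gripper's body (76 mm by 85 mm) begins 54 mm behind the grasp point. The pads swing forward as they close: fully open they stand 13 mm farther back than shut.
Start: joints at [1.487, 0.385, 0.008, 0, -1.194, -0.259], TCP at [210.046, 588.625, 195.012] pointing down, gripper open.
Joint ranges: [-3.14, 3.14], [-1.21, 2.06], [-1.07, 1.41], [-3.16, 2.05], [-2.99, -0.16], [-3.1, 3.1]. Speed limits (rad/s): [2.79, 2.79, 3.14, 3.14, 3.14, 3.14].

INTERFACE

Orientations are given as a unit quaternion [x, y, z, w].
In Python, from bench import arm gives the robot as it stands.
- The arm moves only by the tool move_arm, never from a script. Its argument "targets" is a list of rows, each a list of 7 numbers: the shift along the tool's x, y, z in cm, then the turn, a rotation vector about the tool's x, y, z in degrees, then the closure in counts, from 0 (fully open) to 255 (shut). In form: [[x, y, z, wx, wy, wz, grip], ...]. A call has 1 to 20 rows; each row is the pose to reach, as a shift and turn from the pose commanded when the call began, along the tool's axes at that moment; what a row does not reach only later rows make up. A row lasts 1/8 s, in which the tool goes at most 62.5 mm and 10.7 degrees, less where a joint would pass 70% of its speed; a pose out of reach is approached as far as the arm can. A call with a gripper value outside its range is refused whole. The fingers move at their own pace and stop on an object; the grip force is fixed at half the most. Time passes only in rows, so rows that repeat a pose let the fingers close. It gives the time, the measured TCP pose, the force and the opening at its end, in the units of the state.
- arm.read_state(): the state, without advancing time (a new reading comes with each control period).
- arm.get_image(name): name is "scene" or "top" or "wrist"; returns (picture, depth): 480x640x3 uint8, blue, green, red; 480x640 float32, mm along the optical axis (not along the pixel's ray), 0 where there is no reading.
- arm.camera_params(name): a dict with "mtx" (3x3 intrinsics, pixels), "world_to_cam" (4x4, takes a point from world to camera coordinates); the wrist camera has in their place "mount" (4x4, takes a point from camera to tool coordinates, whose origin is the TCP and whose axes are the tool frame's). Camera axes: x right, y down, z forward; pixel columns grow to the right and rows downward; lengths in mm; the calibration is good to about 2 mm. A picture is of the moment at which its call begins: read the wrist's pose just before it. camera_params takes no time and is no camera call.
- arm.job_done(): hands the job in, once; it reports no verdict.
Trained networks look in the newest picture that a camera, given by its name, has taken for a name from the list of things; names that differ only in an ending like _2 or _b are one class to them, and where a whole thing is asked for, a point or a joint stands for the part that bears it (a point fixed in the world has none). Each returns a list of dicts, best first, with "score" (0 to 1); they miss things now and then, are a little off and sometimes report something else, mostly with a low value. They report only what shows in the picture. A call takes as long as a camera call. They do not tell look-alikes from the thing itself.
- arm.search_frame(thing, camera): "bbox" ([left, top, right, bottom] in pixels, round what is visible of it).
- arm.tip_of(thing, camera): "uv" ([column, row] in pixels: a listed point, or the origin of a listed thing).
The state is a dict: "clock": time; "joints": joint angles; "joint_vel": joint speeds; "joint_efforts": joint torques, N m; "position": TCP position; "ee_rot": TCP orientation; "contact_force": force on the tool from outside, world axes, zero at the start; "wrist_torque": the same for the moment, N m; "gripper_width": finger opening in mm.
Only numpy, scipy, OpenCV 4.12 (cv2) and the standard library are available. Lean on these libraries where they do the work, as an engineer would, in place of code of your own. Each camera call takes 0.05 s, during which the arm holds its last target.

## Working session

There is one attempt and no reset: what is moved stays moved. The work goes in short steps, Python scripts to look and compute and a tool call to move; the robot and the scene stay as the last step left them, time stands still between calls to the robot, and variables do not carry over. Pictures are saved under pics/ and viewed, and the job is handed in when it is done.

Besides the shell and the picture viewer there is one more tool, called by a JSON object that holds its "fn" and its "kwargs", one argument or row to a line. move_arm: Moves the arm, as the interface text tells. Its arguments: {"type":"object","properties":{"targets":{"type":"array","items":{"type":"array","items":{"type":"number"}}}},"required":["targets"]}

```bash
ls -la; mkdir -p pics; cat > h.py <<'E'
import numpy as np, cv2
from bench import arm
from scipy.spatial.transform import Rotation as R
np.set_printoptions(precision=2,suppress=True)
def shot(cam,fn=None):
    im,d=arm.get_image(cam)
    if fn: cv2.imwrite('pics/'+fn,im); np.save('pics/'+fn+'.npy',d)
    return im,d
def camT(cam,st=None):
    p=arm.camera_params(cam)
    K=np.array(p['mtx'])
    if 'mount' in p:
        T=np.eye(4);T[:3,:3]=R.from_quat(st['ee_rot']).as_matrix();T[:3,3]=st['position']
        return K,T@np.array(p['mount'])
    return K,np.linalg.inv(np.array(p['world_to_cam']))
def px(K,T,u,v,z):
    c=np.linalg.inv(K)@np.array([u,v,1.])*z
    return T[:3,:3]@c+T[:3,3]
def ray_z(K,T,u,v,h):
    d=T[:3,:3]@np.linalg.inv(K)@np.array([u,v,1.]); o=T[:3,3]
    return o+d*(h-o[2])/d[2]
def proj(K,T,p):
    c=np.linalg.inv(T)@np.r_[p,1]; q=K@c[:3]; return q[:2]/q[2]
E
python3 - <<'E'
from h import *
s=arm.read_state();print(s)
for c in('scene','top','wrist'):
    shot(c,c+'0.png')
    K,T=camT(c,s);print(c,K,T)
E
```

```text
total 12
drwxr-xr-x  3 agent agent 4096 Dec  6 15:26 .
drwxr-xr-x 23 root  root  4096 Dec  6 15:26 ..
drwxr-xr-x  2 agent agent 4096 Dec  6 15:26 pics
{'clock': 0.0, 'joints': array([ 1.49,  0.39,  0.01, -0.  , -1.19, -0.26]), 'joint_vel': array([ 0., -0., -0.,  0.,  0., -0.]), 'joint_efforts': array([  0.  , -39.23,  18.84,   4.19,  -0.  ,  -0.  ]), 'position': array([209.84, 588.  , 193.93]), 'ee_rot': array([-0.58,  0.82, -0.  , -0.  ]), 'contact_force': array([0.26, 0.33, 0.37]), 'wrist_torque': array([ 0.02, -0.05, -0.03]), 'gripper_width': 85.8762884879984}
scene [[449.16   0.   323.95]
 [  0.   449.16 246.36]
 [  0.     0.     1.  ]] [[  -0.91    0.35   -0.21  683.78]
 [   0.41    0.76   -0.51  739.57]
 [  -0.01   -0.55   -0.84 1100.29]
 [   0.      0.      0.      1.  ]]
top [[479.95   0.   321.29]
 [  0.   479.95 244.23]
 [  0.     0.     1.  ]] [[   0.02   -0.99    0.16  282.28]
 [  -1.     -0.03   -0.04  141.74]
 [   0.04   -0.16   -0.99 1086.61]
 [   0.      0.      0.      1.  ]]
wrist [[368.39   0.   316.17]
 [  0.   368.39 240.62]
 [  0.     0.     1.  ]] [[ -0.34  -0.89  -0.31 290.5 ]
 [ -0.94   0.32   0.11 560.05]
 [  0.     0.33  -0.94 373.63]
 [  0.     0.     0.     1.  ]]
```

View pics/scene0.png

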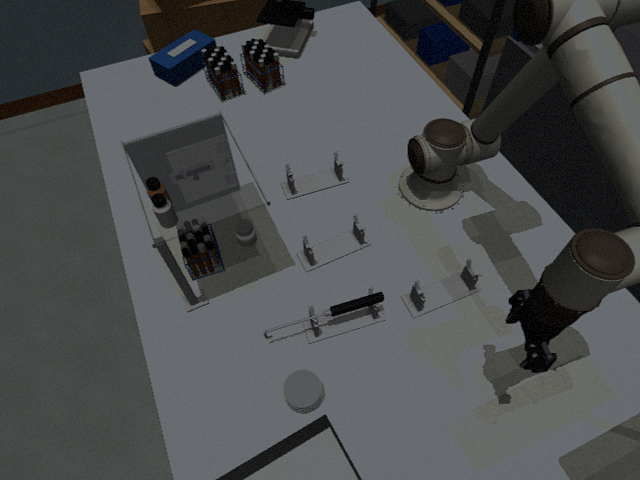

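View pics/top0.png

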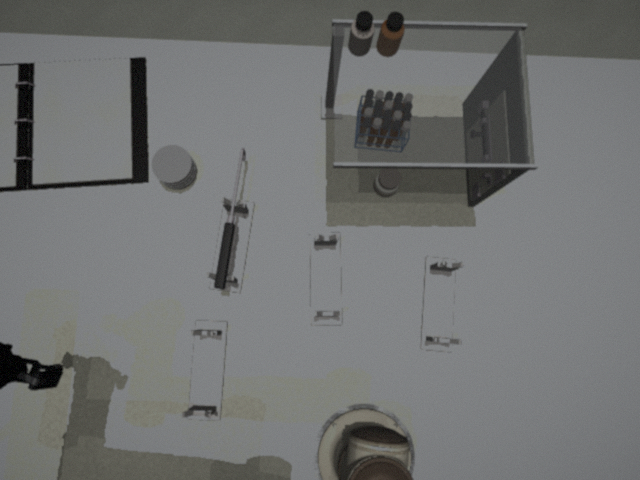

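View pics/wrist0.png

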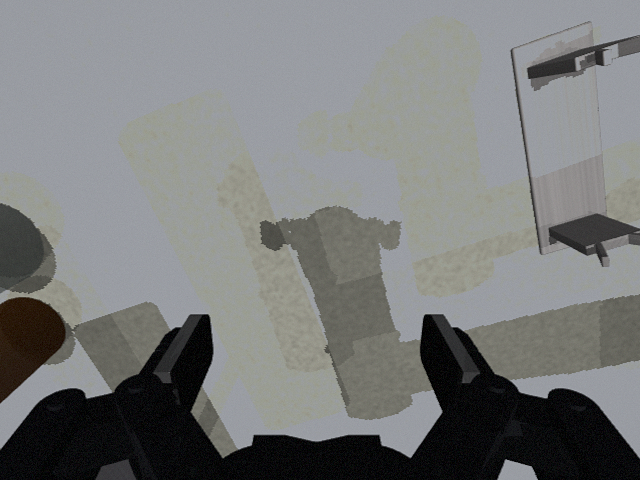

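```bash
python3 - <<'E'
from h import *
for c in('scene','top'):
  for t in ['hook_rod','tool_rest','shelf_unit','slide_bolt','tube_rack','specimen_jar','dish_stack']:
    print(c,t,[(np.round(r['score'],2),np.round(r['bbox'])) for r in arm.search_frame(t,c)][:5])
  for t in ['hook_rod','tool_rest','hook','rear_notch','front_notch','shelf_unit','slide_bolt']:
    print(c,t,[(np.round(r['score'],2),np.round(r['uv'],1)) for r in arm.tip_of(t,c)][:5])
E
```

```text
scene hook_rod [(np.float64(0.7), array([262., 293., 383., 338.])), (np.float64(0.22), array([238., 220., 255., 246.]))]
scene tool_rest [(np.float64(0.95), array([401., 263., 482., 320.])), (np.float64(0.81), array([305., 289., 384., 345.])), (np.float64(0.74), array([284., 155., 346., 204.])), (np.float64(0.56), array([298., 215., 372., 272.])), (np.float64(0.39), array([240., 220., 255., 248.]))]
scene shelf_unit [(np.float64(0.55), array([119., 111., 270., 311.]))]
scene slide_bolt [(np.float64(0.32), array([121., 110., 270., 309.]))]
scene tube_rack [(np.float64(0.67), array([176., 228., 220., 278.]))]
scene specimen_jar [(np.float64(0.79), array([238., 219., 255., 249.])), (np.float64(0.41), array([177., 227., 220., 275.]))]
scene dish_stack [(np.float64(0.82), array([281., 370., 322., 411.]))]
scene hook_rod [(np.float64(0.61), array([250.7, 243. ])), (np.float64(0.55), array([357.9, 303.6]))]
scene tool_rest [(np.float64(0.85), array([324.8, 178. ])), (np.float64(0.79), array([356.4, 314.7])), (np.float64(0.6), array([346.4, 244.7]))]
scene hook [(np.float64(0.65), array([265
[... 1084 characters left out ...]
k_rod [(np.float64(0.83), array([225.5, 254.9]))]
top tool_rest [(np.float64(0.81), array([436.1, 319. ])), (np.float64(0.75), array([326. , 291.2])), (np.float64(0.59), array([228.8, 257. ])), (np.float64(0.2), array([222.4, 253.3]))]
top hook [(np.float64(0.92), array([242.5, 150. ]))]
top rear_notch [(np.float64(0.91), array([444. , 339.8])), (np.float64(0.74), array([326.8, 312.1])), (np.float64(0.72), array([199.7, 413.8]))]
top front_notch [(np.float64(0.96), array([447.8, 265.7])), (np.float64(0.86), array([208. , 329.9])), (np.float64(0.68), array([329.4, 236.5])), (np.float64(0.61), array([233.1, 202.2])), (np.float64(0.6), array([176.7, 171.3]))]
top shelf_unit []
top slide_bolt []
```

The scene shows the rod in its rest (top image: handle about (226,255), hook (243,152)). The shelf is top right, at about (330–535, 20–205), with the jar at (388,182), the rack at (384,120) and the dishes at (175,168).

```bash
python3 - <<'E'
from h import *
K,T=camT('top')
D=np.load('pics/top0.png.npy')
def P(n,u,v,h): print(n,'rayz',ray_z(K,T,u,v,h),'depth',px(K,T,u,v,D[int(v),int(u)]) if D[int(v),int(u)]>0 else None)
P('hook tip',243,151,75);P('handle front',231,226,80);P('handle rear',221,287,87)
P('handle c',226,256,87); P('rod',238,195,75)
P('front edge L',335,166,297);P('front edge R',533,166,297);P('rear R',526,25,297);P('rear L',334,21,297)
P('jar',388,182,75);P('dish',175,168,58);P('rack',384,120,130)
for u,v in [(480,130),(490,105),(508,120),(475,125),(500,150)]: P('panel',u,v,150)
Ks,Ts=camT('scene');Ds=np.load('pics/scene0.png.npy')
for u,v in [(266,336),(383,297),(332,312),(203,173),(180,177),(188,170),(215,165),(205,195),(245,235),(123,141),(221,115)]:
    print((u,v),Ds[v,u],px(Ks,Ts,u,v,Ds[v,u]),ray_z(Ks,Ts,u,v,75))
im=cv2.imread('pics/scene0.png');cv2.imwrite('pics/sc_crop.png',cv2.resize(cv2.convertScaleAbs(im[100:260,110:280],alpha=1.8),None,fx=4,fy=3.7,interpolation=cv2.INTER_CUBIC)[:600,:800])
im=cv2.imread('pics/top0.png');cv2.imwrite('pics/top_crop.png',cv2.resize(cv2.convertScaleAbs(im[10:215,310:545],alpha=1.8),None,fx=2.9,fy=2.9,interpolation=cv2.INTER_CUBIC))
E
```

```text
hook tip rayz [648.14 280.7   75.  ] depth [647.17 280.33  77.7 ]
handle front rayz [479.14 297.4   80.  ] depth [477.64 296.22  87.66]
handle rear rayz [348.98 310.2   87.  ] depth [349.03 310.32  86.33]
handle c rayz [413.75 303.39  87.  ] depth [413.62 303.23  87.97]
rod rayz [548.63 286.7   75.  ] depth [568.63 297.58  -0.95]
front edge L rayz [546.72  92.2  297.  ] depth [543.55  92.8  306.48]
front edge R rayz [ 558.9 -253.8  297. ] depth [ 553.37 -245.9   312.77]
rear R rayz [ 828.12 -254.07  297.  ] depth [ 818.7  -247.24  310.63]
rear L rayz [818.86  98.71 297.  ] depth [808.3   99.56 312.55]
jar rayz [588.64 -38.85  75.  ] depth [588.74 -38.91  74.66]
dish rayz [609.77 429.9   58.  ] depth [609.73 429.86  58.13]
rack rayz [707.75 -20.56 130.  ] depth [628.77   9.56 307.56]
panel rayz [ 684.73 -218.63  150.  ] depth [ 616.87 -157.87  307.92]
panel rayz [ 741.13 -241.75  150.  ] depth [ 664.31 -177.55  306.8 ]
panel rayz [ 709.17 -278.94  150.  ] depth [ 636.09 -206.92  310.35]
panel rayz [ 695.34 -208.38  150.  ] depth [ 625.49 -149.17  308.4 ]
panel rayz [ 642.55 -259.35  150.  ] depth [ 581.31 -191.17  309.23]
(266, 336) 1113.1326 [655.17 285.59  50.47] [655.84 296.2   75.  ]
(383, 297) 1128.0472 [352.39 324.45  86.14] [348.75 319.89  75.  ]
(332, 312) 1105.622 [486.47 309.76  87.76] [483.98 304.35  75.  ]
(203, 173) 1070.9269 [658.85 -53.63 306.03] [ 651.6  -284.35   75.  ]
(180, 177) 1063.4745 [712.06 -63.04 307.11] [ 720.34 -297.91   75.  ]
(188, 170) 1071.7278 [689.06 -74.21 309.87] [ 690.62 -316.02   75.  ]
(215, 165) 1080.892 [625.57 -63.91 308.82] [ 608.37 -301.28   75.  ]
(205, 195) 1026.741 [673.13  19.18 311.09] [ 669.94 -196.32   75.  ]
(245, 235) 1272.5562 [606.3  -21.1   58.26] [607.54  -8.88  75.  ]
(123, 141) 1576.4934 [ 864.72 -627.54   -3.26] [ 851.89 -530.6    75.  ]
(221, 115) 1177.4882 [ 560.59 -228.96  309.92] [ 523.97 -516.84   75.  ]
```

View pics/sc_crop.png

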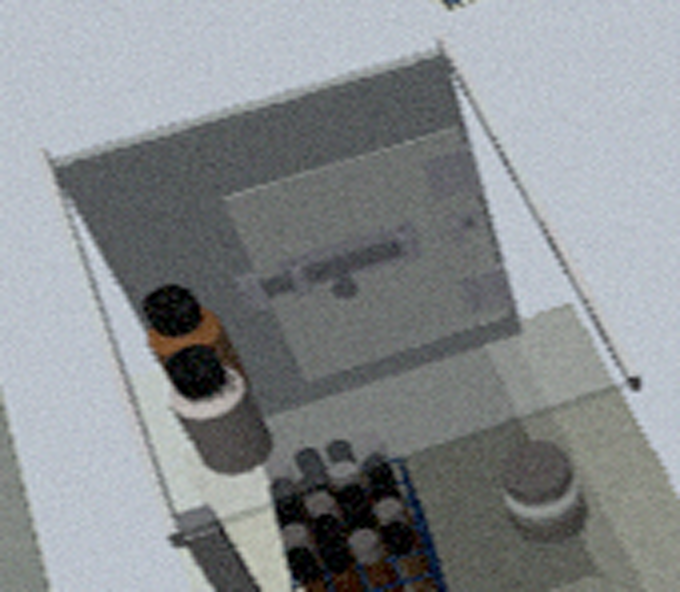

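View pics/top_crop.png

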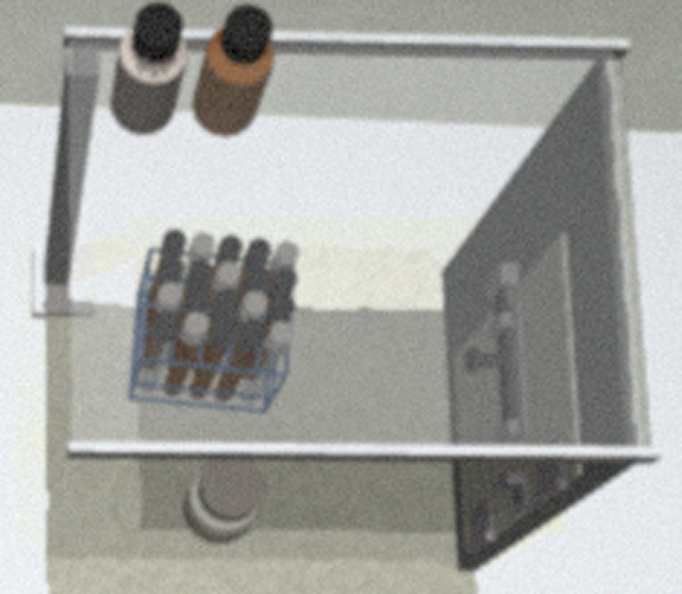

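Crops show the rod is clear to grip. The bolt knob head sits near top px (472,133), between the straps on the leaf. I'll refine the rod and shelf poses from depth.

```bash
python3 - <<'E'
from h import *
for c in('top','scene'):
    K,T=camT(c);D=np.load(f'pics/{c}0.png.npy')
    v,u=np.mgrid[0:480,0:640]
    pc=(np.stack([u,v,np.ones_like(u)],-1)@np.linalg.inv(K).T)*D[...,None]@T[:3,:3].T+T[:3,3]
    reg=(pc[...,0]>320)&(pc[...,0]<690)&(pc[...,1]>255)&(pc[...,1]<345)&(D>0)
    im=cv2.imread(f'pics/{c}0.png').max(-1)
    h=reg&(pc[...,2]>81)&(pc[...,2]<95)&(im<45)
    p=pc[h]; r=cv2.minAreaRect(p[:,:2].astype(np.float32));print(c,'handle',h.sum(),r,p.mean(0),np.percentile(p[:,2],[5,50,95]))
    h2=reg&(pc[...,2]>66)&(pc[...,2]<84)&(pc[...,0]>500)&(pc[...,0]<690)
    p2=pc[h2];print('rod',h2.sum(),np.percentile(p2[:,2],[5,50,95]),np.polyfit(p2[:,0],p2[:,1],1),p2[:,0].max(),p2[:,0].min())
    # shelf top
    reg=(pc[...,0]>500)&(pc[...,0]<860)&(pc[...,1]>-280)&(pc[...,1]<130)&(pc[...,2]>300)&(pc[...,2]<316)
    p3=pc[reg];r=cv2.minAreaRect(p3[:,:2].astype(np.float32));print('shelf',reg.sum(),r,np.percentile(p3[:,2],[5,50,95]))
    n=np.percentile(p3[:,0],[.5,99.5]),np.percentile(p3[:,1],[.5,99.5]);print(n)
im=cv2.imread('pics/top0.png');cv2.imwrite('pics/rod_crop.png',cv2.resize(cv2.convertScaleAbs(im[140:300,190:270],alpha=1.8),None,fx=3.7,fy=3.7,interpolation=cv2.INTER_CUBIC))
im=cv2.imread('pics/scene0.png');cv2.imwrite('pics/rod_crop2.png',cv2.resize(cv2.convertScaleAbs(im[280:350,255:395],alpha=1.8),None,fx=5,fy=5,interpolation=cv2.INTER_CUBIC))
E
```

```text
top handle 352 ((415.18829345703125, 307.2597961425781), (19.146116256713867, 135.6923065185547), 83.12249755859375) [416.47 306.89  86.61] [83.17 86.66 89.63]
rod 279 [69.13 76.75 80.89] [ -0.09 340.02] 655.9148112552564 500.04789318023177
shelf 27050 ((682.84716796875, -76.94291687011719), (273.42333984375, 353.2362976074219), 1.4495564699172974) [305.73 308.17 310.83]
(array([545.29, 817.21]), array([-247.51,   96.72]))
scene handle 406 ((419.38592529296875, 316.6242370605469), (33.85164260864258, 138.38755798339844), 83.95612335205078) [418.97 310.87  86.55] [83.06 86.58 89.99]
rod 229 [69.61 76.52 81.23] [ -0.13 369.91] 660.5542467407114 500.3550126839258
shelf 11432 ((685.1183471679688, -74.99667358398438), (270.5057067871094, 354.9093322753906), 1.392141580581665) [305.28 307.95 310.77]
(array([550.17, 819.72]), array([-240.95,  100.52]))
```

View pics/rod_crop.png

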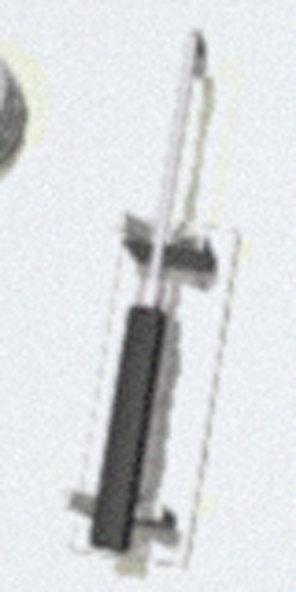

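View pics/rod_crop2.png

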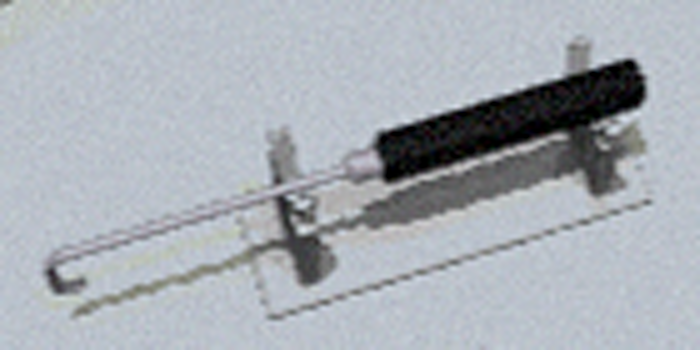

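```bash
cat >> h.py <<'E'
def Rt(yaw):  # yaw deg of rod; tool down, tool x = rod +y, tool y = rod x
    c,s=np.cos(np.radians(yaw)),np.sin(np.radians(yaw))
    return np.array([[-s,c,0],[c,s,0],[0,0,-1.]])
def delta(pos,yaw,st=None):
    st=st or arm.read_state(); Rc=R.from_quat(st['ee_rot']).as_matrix()
    d=Rc.T@(np.array(pos)-st['position'])/10
    rv=R.from_matrix(Rc.T@Rt(yaw)).as_rotvec(degrees=True)
    return d,rv
def st():
    s=arm.read_state(); Rc=R.from_quat(s['ee_rot']).as_matrix()
    print('t',s['clock'],'pos',s['position'],'rodyaw',np.degrees(np.arctan2(Rc[1,1],Rc[0,1])),'tilt',Rc[:,2],'F',s['contact_force'],'M',s['wrist_torque'],'w',s['gripper_width'],'j',s['joints']); return s
E
python3 - <<'E'
from h import *
s=st();print(delta([405,308,190],-6,s))
E
```

```text
t 1.55 pos [210.02 588.61 194.99] rodyaw 160.35866176505166 tilt [-0. -0. -1.] F [ 0.43  0.58 -0.86] M [-0.01  0.04 -0.03] w 85.45897261351676 j [ 1.49  0.38  0.01 -0.   -1.19 -0.26]
(array([ 19.87, -27.8 ,   0.5 ]), array([ -0.  ,  -0.  , 166.36]))
```

{"fn": "move_arm", "kwargs": {
  "targets": [
    [1.2, -1.7, 0, 0, 0, 10, 0],
    [2.4, -3.4, 0, 0, 0, 20, 0],
    [3.6, -5.1, 0, 0, 0, 30, 0],
    [4.8, -6.8, 0, 0, 0, 40, 0],
    [6, -8.5, 0, 0, 0, 50, 0],
    [7.2, -10.2, 0, 0, 0, 60, 0],
    [8.4, -11.9, 0, 0, 0, 70, 0],
    [9.6, -13.6, 0, 0, 0, 80, 0],
    [10.8, -15.3, 0, 0, 0, 90, 0],
    [12, -17, 0, 0, 0, 100, 0],
    [13.2, -18.7, 0, 0, 0, 110, 0],
    [14.4, -20.4, 0, 0, 0, 120, 0],
    [15.6, -22.1, 0, 0, 0, 130, 0],
    [16.8, -23.8, 0, 0, 0, 140, 0],
    [18, -25.5, 0, 0, 0, 150, 0],
    [19, -27, 0, 0, 0, 160, 0],
    [19.9, -27.8, 0, 0, 0, 166.4, 0],
    [19.9, -27.8, 0, 0, 0, 166.4, 0],
    [19.9, -27.8, 0, 0, 0, 166.4, 0]
  ]
}}

```text
clock: 3.92
position: [404.9, 308.1, 195.1]
ee_rot: [0.743, 0.67, 0.0, -0.0]
contact_force: [0.5, 0.8, 0.2]
gripper_width: 85.8
```

```bash
python3 - <<'E'
from h import *
s=st();shot('wrist','w1.png');shot('top','t1.png')
E
```

```text
t 3.925 pos [404.93 308.08 195.11] rodyaw -5.938931414560259 tilt [ 0.  0. -1.] F [0.45 0.83 0.22] M [ 0.   -0.01  0.  ] w 85.75096628351777 j [ 0.97  0.19 -0.27 -0.   -1.11 -2.64]
```

View pics/w1.png

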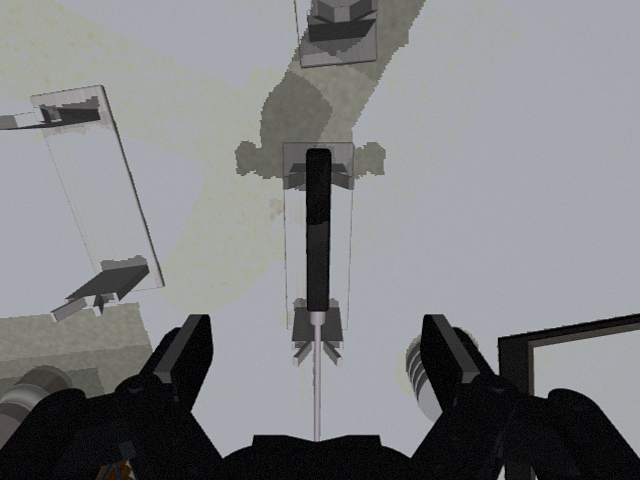

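Wrist view: the handle runs from (318,150) at the rear end to (318,310) at the front, nearly vertical and centred. The rear upright is at row ~170 and the front one at ~325.

```bash
python3 - <<'E'
from h import *
s=arm.read_state();K,T=camT('wrist',s);D=np.load('pics/w1.png.npy')
im=cv2.imread('pics/w1.png').max(-1)
v,u=np.mgrid[0:480,0:640]
pc=(np.stack([u,v,np.ones_like(u)],-1)@np.linalg.inv(K).T)*D[...,None]@T[:3,:3].T+T[:3,3]
m=(u>295)&(u<340)&(v>140)&(v<330)&(pc[...,2]>80)&(pc[...,2]<95)&(im<60)
p=pc[m];print(m.sum(),cv2.minAreaRect(p[:,:2].astype(np.float32)),p.mean(0),np.median(p[:,2]))
for uv in [(318,150),(318,305)]: print(px(K,T,*uv,D[uv[1]+3,uv[0]]))
m=(u>305)&(u<330)&(v>330)&(v<440)&(pc[...,2]>66)&(pc[...,2]<84)
p=pc[m];f=np.polyfit(p[:,0],p[:,1],1);print('rod',m.sum(),f,np.polyval(f,415),np.median(p[:,2]))
# base plate corners & centre (z~?) 
for uv in [(284,143),(353,143),(348,330),(287,330)]: print(uv,ray_z(K,T,*uv,8))
for n in ['front_notch','rear_notch']:
    for r in arm.tip_of(n,'wrist'): print(n,r['score'],r['uv'],ray_z(K,T,*r['uv'],72 if n[0]=='f' else 63))
E
```

```text
3737 ((417.759033203125, 308.8810119628906), (19.795351028442383, 139.47122192382812), 83.56612396240234) [411.34 309.47  87.48] 87.55159811644171
[348.24 316.03  87.25]
[481.04 302.53  86.48]
rod 905 [ -0.11 354.48] 309.48279860350743 77.99690945285141
(284, 143) [345.81 283.74   8.  ]
(353, 143) [352.66 349.98   8.  ]
(348, 330) [560.47 329.62   8.  ]
(287, 330) [553.21 259.74   8.  ]
front_notch 0.96 [316.9, 346.7] [534.23 296.13  72.  ]
front_notch 0.87 [342.7, 11.5] [255.37 343.32  72.  ]
front_notch 0.57 [90.4, 299.8] [462.05  93.74  72.  ]
rear_notch 0.77 [314.4, 179.9] [374.81 310.4   63.  ]
rear_notch 0.61 [26.1, 115.8] [299.89  86.06  63.  ]
```

```bash
python3 - <<'E'
from h import *
s=st();print(delta([417.8,308.9,55],-6.4,s))
E
```

```text
t 4.125 pos [404.8  308.17 194.99] rodyaw -5.9686900298951215 tilt [-0. -0. -1.] F [0.89 0.48 0.23] M [-0.05  0.03 -0.01] w 85.55184629070989 j [ 0.97  0.19 -0.27 -0.   -1.11 -2.65]
(array([ 0.21,  1.29, 14.  ]), array([-0.  ,  0.  ,  0.43]))
```

{"fn": "move_arm", "kwargs": {
  "targets": [
    [0.2, 1.3, 4, 0, 0, 0.4, 0],
    [0.2, 1.3, 8, 0, 0, 0.4, 0],
    [0.2, 1.3, 11, 0, 0, 0.4, 0],
    [0.2, 1.3, 13, 0, 0, 0.4, 0],
    [0.2, 1.3, 14, 0, 0, 0.4, 0],
    [0.2, 1.3, 14, 0, 0, 0.4, 0],
    [0.2, 1.3, 14, 0, 0, 0.4, 100],
    [0.2, 1.3, 14, 0, 0, 0.4, 160],
    [0.2, 1.3, 14, 0, 0, 0.4, 255],
    [0.2, 1.3, 14, 0, 0, 0.4, 255],
    [0.2, 1.3, 14, 0, 0, 0.4, 255],
    [0.2, 1.3, 14, 0, 0, 0.4, 255],
    [0.2, 1.3, 14, 0, 0, 0.4, 255]
  ]
}}

```text
clock: 5.75
position: [418.1, 308.4, 55.0]
ee_rot: [0.746, 0.666, -0.0, 0.0]
contact_force: [0.5, -0.1, 0.7]
gripper_width: 0.1
```

```bash
python3 - <<'E'
from h import *
s=st();shot('wrist','w2.png');shot('top','t2.png')
E
```

```text
t 5.75 pos [418.11 308.38  54.99] rodyaw -6.441335025655752 tilt [-0. -0. -1.] F [ 0.52 -0.09  0.73] M [0.02 0.04 0.04] w 0.12341794994425305 j [ 0.95  0.36 -0.43  0.   -0.78 -2.63]
```

View pics/w2.png

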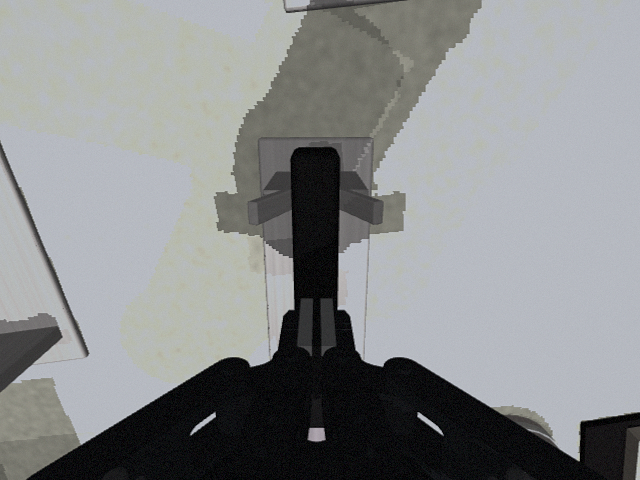

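```bash
python3 - <<'E'
from h import *
s=arm.read_state();K,T=camT('wrist',s);D=np.load('pics/w2.png.npy')
for uv in [(316,170),(316,220),(316,280),(305,320),(330,320),(318,320),(318,345),(300,340),(335,340),(316,435),(318,400),(318,410),(318,380),(225,390)]:
    print(uv,D[uv[1],uv[0]],px(K,T,*uv,D[uv[1],uv[0]]))
print(proj(K,T,s['position']),proj(K,T,s['position']+[0,0,19]))
im=cv2.imread('pics/w2.png');cv2.imwrite('pics/w2c.png',cv2.resize(cv2.convertScaleAbs(im[280:450,240:400],alpha=3),None,fx=4,fy=3.5))
im=cv2.imread('pics/t2.png');cv2.imwrite('pics/t2c.png',cv2.resize(cv2.convertScaleAbs(im[130:310,150:330],alpha=1.8),None,fx=3.3,fy=3.3))
E
```

```text
(316, 170) 146.50893 [355.99 315.72  87.1 ]
(316, 220) 152.16682 [376.21 313.45  88.19]
(316, 280) 161.82832 [403.59 310.38  87.57]
(305, 320) 138.00096 [407.01 305.84 114.16]
(330, 320) 139.03049 [408.6  315.13 113.26]
(318, 320) 138.74686 [407.95 310.64 113.51]
(318, 345) 123.161026 [407.53 310.6  129.87]
(300, 340) 127.254814 [407.65 304.36 125.82]
(335, 340) 127.05165 [408.88 316.37 126.  ]
(316, 435) 196.5261 [496.02 300.01  83.23]
(318, 400) 183.22145 [468.85 304.05  87.76]
(318, 410) 184.89827 [474.79 303.4   88.07]
(318, 380) 129.2341 [422.66 308.94 128.74]
(225, 390) 102.04647 [403.83 284.98 151.93]
[315.3  278.72] [315.24 295.36]
```

View pics/w2c.png

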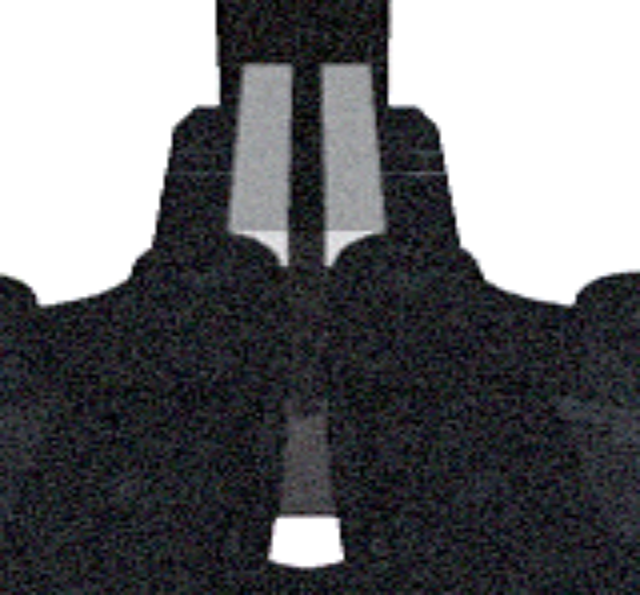

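View pics/t2c.png

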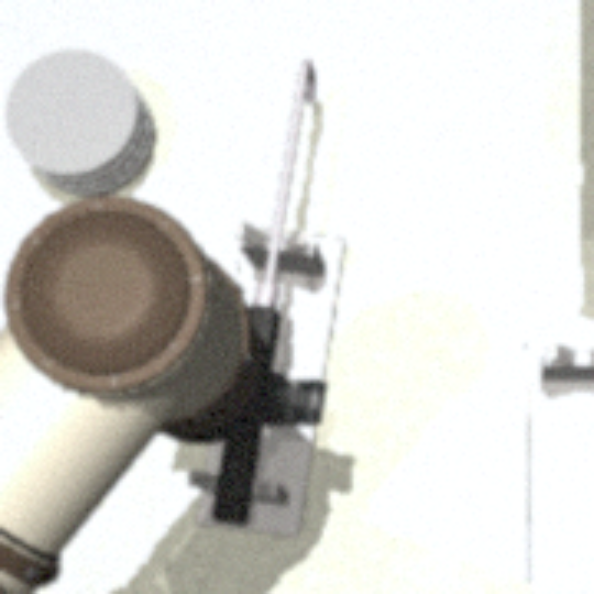

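```bash
python3 - <<'E'
from h import *
M=np.array(arm.camera_params('wrist')['mount']);K=np.array(arm.camera_params('wrist')['mtx'])
print(M, arm.grip_point_offset)
for f,rows,cols in [('w1.png',range(312,400,8),(195,205,210,430,440)),('w2.png',range(292,350,6),(295,305,318,328,342))]:
    D=np.load(f'pics/{f}.npy');print(f)
    for r in rows: print(r,[ (lambda q:tuple(np.round((M@np.r_[np.linalg.inv(K)@[c,r,1]*D[r,c],1])[:3]).astype(int)))(0) for c in cols])
E
```

```text
[[   1.      0.      0.      0.28]
 [  -0.      0.94    0.33  -84.25]
 [  -0.     -0.33    0.94 -179.7 ]
 [   0.      0.      0.      1.  ]] 18.700000000000003
w1.png
312 [(np.int64(-139), np.int64(134), np.int64(196)), (np.int64(-127), np.int64(133), np.int64(194)), (np.int64(-122), np.int64(134), np.int64(195)), (np.int64(132), np.int64(133), np.int64(194)), (np.int64(143), np.int64(132), np.int64(193))]
320 [(np.int64(-45), np.int64(-10), np.int64(-59)), (np.int64(-42), np.int64(-9), np.int64(-56)), (np.int64(-42), np.int64(-5), np.int64(-50)), (np.int64(43), np.int64(-11), np.int64(-59)), (np.int64(47), np.int64(-11), np.int64(-59))]
328 [(np.int64(-43), np.int64(-10), np.int64(-64)), (np.int64(-42), np.int64(-6), np.int64(-57)), (np.int64(-42), np.int64(-3), np.int64(-53)), (np.int64(43), np.int64(-8), np.int64(-60)), (np.int64(45), np.int64(-10), np.int64(-64))]
336 [(np.int64(-42), np.int64(-10), np.int64(-69)), (np.int64(-42), np.int64(-4), np.int64(-59)), (np.int64(-42), np.int64(0), np.int64(-54)), (np.int64(43), np.int64(-6), np.int64(-62)), (np.int64(44), np.int64(-10), n
[... 3254 characters left out ...]
(-58))]
334 [(np.int64(-7), np.int64(-7), np.int64(-63)), (np.int64(-4), np.int64(-10), np.int64(-67)), (np.int64(1), np.int64(-11), np.int64(-69)), (np.int64(5), np.int64(-11), np.int64(-69)), (np.int64(10), np.int64(-7), np.int64(-62))]
340 [(np.int64(-7), np.int64(-6), np.int64(-66)), (np.int64(-3), np.int64(-11), np.int64(-72)), (np.int64(1), np.int64(-10), np.int64(-71)), (np.int64(5), np.int64(-10), np.int64(-71)), (np.int64(10), np.int64(-6), np.int64(-65))]
346 [(np.int64(-7), np.int64(-12), np.int64(-77)), (np.int64(-3), np.int64(-11), np.int64(-76)), (np.int64(1), np.int64(-10), np.int64(-74)), (np.int64(4), np.int64(-9), np.int64(-73)), (np.int64(9), np.int64(-11), np.int64(-76))]
```

The calibrated wrist depth puts the shut fingertips about 40 mm short of the reported TCP. The fingers therefore closed just above the handle (tip z≈95, handle top z≈88) without touching it. I'll use the measured offset: pads centred about 58 mm behind the reported TCP. Next I open and go down 3.8 cm more.

{"fn": "move_arm", "kwargs": {
  "targets": [
    [0, 0, 0, 0, 0, 0, 0],
    [0, 0, 0, 0, 0, 0, 0],
    [0, 0, 0, 0, 0, 0, 0],
    [0, 0, 0, 0, 0, 0, 0],
    [0, 0, 0, 0, 0, 0, 0],
    [0, 0, 1, 0, 0, 0, 0],
    [0, 0, 2, 0, 0, 0, 0],
    [0, 0, 3, 0, 0, 0, 0],
    [0, 0, 3.8, 0, 0, 0, 0],
    [0, 0, 3.8, 0, 0, 0, 0]
  ]
}}

```text
clock: 7.1
position: [417.8, 307.9, 16.1]
ee_rot: [0.746, 0.666, -0.001, 0.0]
contact_force: [0.4, 0.4, 0.5]
gripper_width: 85.3
```

```bash
python3 - <<'E'
from h import *
s=st();shot('wrist','w3.png')
E
```

```text
t 7.1 pos [417.76 307.88  16.08] rodyaw -6.443713432270568 tilt [-0. -0. -1.] F [0.44 0.35 0.52] M [ 0.04 -0.02  0.04] w 85.31688689579033 j [ 0.95  0.42 -0.47 -0.   -0.68 -2.63]
```

View pics/w3.png

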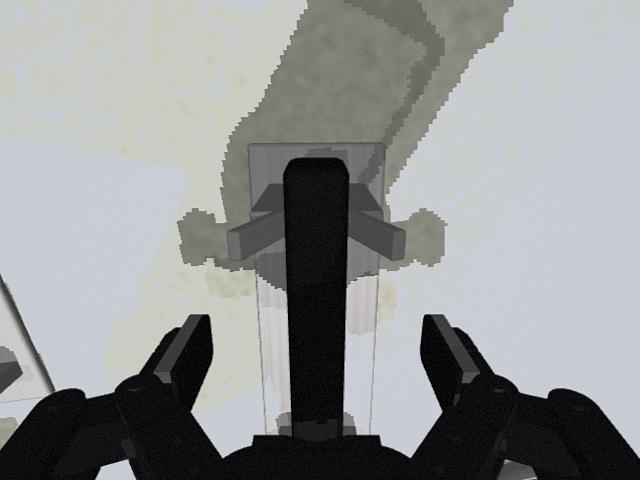

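The handle lies centred between the open fingers (column ~317). I'll close on it.

{"fn": "move_arm", "kwargs": {
  "targets": [
    [0, 0, 0, 0, 0, 0, 90],
    [0, 0, 0, 0, 0, 0, 140],
    [0, 0, 0, 0, 0, 0, 180],
    [0, 0, 0, 0, 0, 0, 255],
    [0, 0, 0, 0, 0, 0, 255],
    [0, 0, 0, 0, 0, 0, 255],
    [0, 0, 0, 0, 0, 0, 255]
  ]
}}

```text
clock: 8.02
position: [418.3, 308.5, 17.3]
ee_rot: [0.746, 0.666, 0.0, 0.0]
contact_force: [-0.4, -1.0, 4.3]
gripper_width: 19.8
```

```bash
python3 - <<'E'
from h import *
s=st();shot('wrist','w4.png')
E
```

```text
t 8.025 pos [418.28 308.54  17.33] rodyaw -6.4277363415180195 tilt [ 0.  0. -1.] F [-0.43 -0.96  4.28] M [-0.12  0.28 -0.02] w 19.797184584489113 j [ 0.95  0.41 -0.47  0.   -0.69 -2.63]
```

View pics/w4.png

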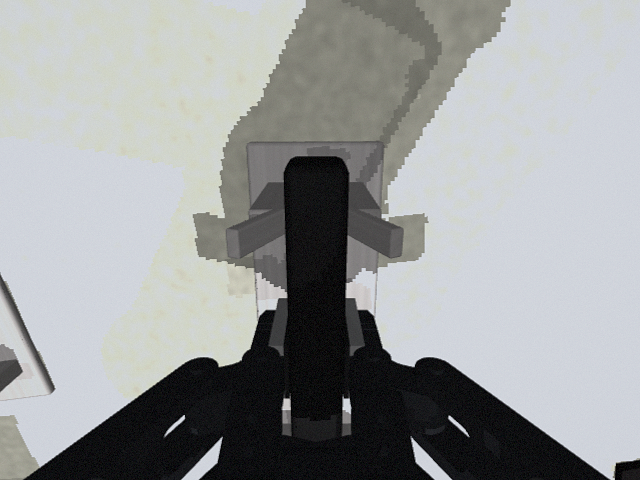

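{"fn": "move_arm", "kwargs": {
  "targets": [
    [0, 0, -1, 0, 0, 0, 255],
    [0, 0, -3, 0, 0, 0, 255],
    [0, 0, -6, 0, 0, 0, 255],
    [0, 0, -9, 0, 0, 0, 255],
    [0, 0, -12, 0, 0, 0, 255],
    [0, 0, -13, 0, 0, 0, 255],
    [0, 0, -13, 0, 0, 0, 255],
    [0, 0, -13, 0, 0, 0, 255]
  ]
}}

```text
clock: 9.07
position: [417.3, 307.6, 145.5]
ee_rot: [0.746, 0.666, -0.002, 0.0]
contact_force: [0.2, -0.4, -2.0]
gripper_width: 19.5
```

```bash
python3 - <<'E'
from h import *
s=st();im,D=shot('wrist','w5.png');shot('top','t5.png');shot('scene','s5.png')
K,T=camT('wrist',s)
v,u=np.mgrid[0:480,0:640]
pc=(np.stack([u,v,np.ones_like(u)],-1)@np.linalg.inv(K).T)*D[...,None]
M=np.array(arm.camera_params('wrist')['mount']);pc=pc@M[:3,:3].T+M[:3,3]
m=(u>300)&(u<330)&(v>165)&(v<285)
p=pc[m];print('tool frame handle top: z vs y',np.polyfit(p[:,1],p[:,2],1),'min y',p[:,1].min())
for c in('top','scene'):
    K,T=camT(c)
    for r in arm.tip_of('hook',c): print(c,r['score'],r['uv'],ray_z(K,T,*r['uv'],185))
print(delta([425,-180,147],1.4,s))
E
```

```text
t 9.075 pos [417.3  307.58 145.47] rodyaw -6.460127207096024 tilt [-0. -0. -1.] F [ 0.18 -0.36 -1.96] M [0.02 0.07 0.02] w 19.518291043547155 j [ 0.95  0.25 -0.32 -0.   -1.   -2.63]
tool frame handle top: z vs y [  0.07 -67.17] min y -84.25084572871971
scene 0.71 [257.2, 313.4] [658.55 285.48 185.  ]
(array([-48.36,   6.25,  -0.05]), array([-0.12,  0.13, -7.86]))
```

View pics/s5.png

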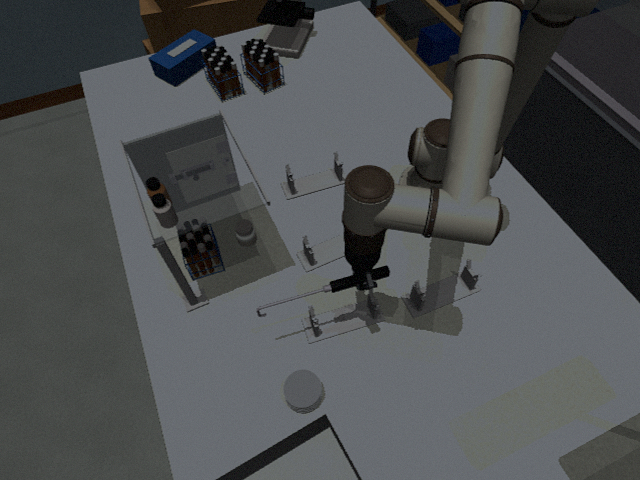

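The rod is lifted clear and held level, with the hook at scene px (258,312). I'll refit the rod's pose in the hand, filtering out dropouts, and check the knob by triangulating from top and scene.

```bash
cat >> h.py <<'E'
def tri(uvT,uvS):
    A=[];b=[]
    for c,uv in(('top',uvT),('scene',uvS)):
        K,T=camT(c);d=T[:3,:3]@np.linalg.inv(K)@np.r_[uv,1.];d/=np.linalg.norm(d);Pm=np.eye(3)-np.outer(d,d)
        A.append(Pm);b.append(Pm@T[:3,3])
    x=np.linalg.lstsq(np.vstack(A),np.hstack(b),rcond=None)[0]
    return x,np.linalg.norm(np.vstack(A)@x-np.hstack(b))
E
python3 - <<'E'
from h import *
D=np.load('pics/w5.png.npy');K=np.array(arm.camera_params('wrist')['mtx'])
M=np.array(arm.camera_params('wrist')['mount'])
v,u=np.mgrid[0:480,0:640]
pc=(np.stack([u,v,np.ones_like(u)],-1)@np.linalg.inv(K).T)*D[...,None]@M[:3,:3].T+M[:3,3]
m=(u>290)&(u<342)&(v>150)&(v<420)&(D>50)&(abs(pc[...,2]+69)<8)
p=pc[m];
for _ in range(3):
    f=np.polyfit(p[:,1],p[:,2],1); r=p[:,2]-np.polyval(f,p[:,1]); p=p[abs(r)<3]
print(len(p),f,p[:,1].min(),p[:,1].max(),cv2.minAreaRect(p[:,:2].astype(np.float32)))
# knob head: scene crop px (345,288)/(4,3.7)->, top crop (470,357)/2.9
print('knob head',tri([310+470/2.9,10+357/2.9],[110+345/4,100+288/3.7]))
for c in('top0','scene0'):
    im=cv2.imread(f'pics/{c}.png'); w=im[100:165,450:515] if c[0]=='t' else im[145:200,165:225]
    cv2.imwrite(f'pics/knob_{c}.png',cv2.resize(cv2.convertScaleAbs(w,alpha=1.8),None,fx=9,fy=9,interpolation=cv2.INTER_CUBIC))
E
```

```text
13032 [  0.   -70.32] -70.01155291761184 27.377895155419452 ((-0.4250297546386719, -21.379840850830078), (97.23379516601562, 19.276342391967773), 89.08965301513672)
knob head (array([ 676.98, -201.52,  148.84]), np.float64(1.1860901159726593))
```

View pics/knob_top0.png

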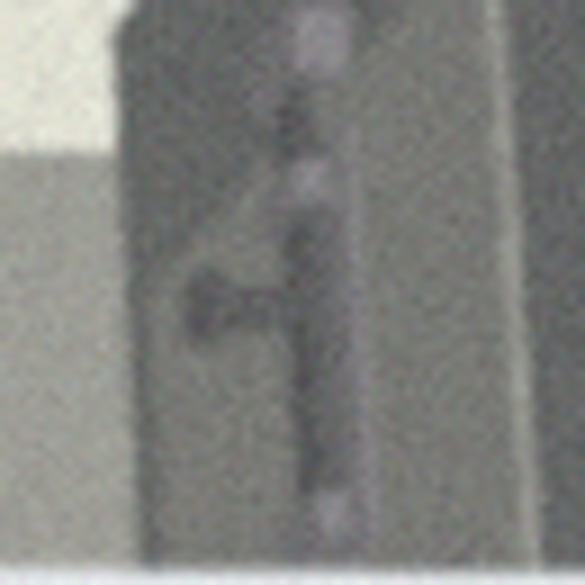

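View pics/knob_scene0.png

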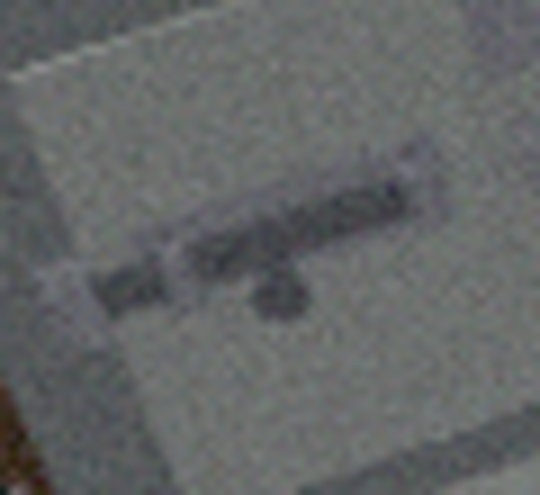

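{"fn": "move_arm", "kwargs": {
  "targets": [
    [-2, 0.3, 0, 0, 0, -0.3, 255],
    [-6, 0.8, 0, 0, 0, -1, 255],
    [-10, 1.3, 0, 0, 0, -1.6, 255],
    [-14, 1.8, 0, 0, 0, -2.3, 255],
    [-18, 2.3, 0, 0, 0, -3, 255],
    [-22, 2.8, 0, 0, 0, -3.6, 255],
    [-26, 3.4, 0, 0, 0, -4.3, 255],
    [-30, 3.9, 0, 0, 0, -5, 255],
    [-34, 4.4, 0, 0, 0, -5.5, 255],
    [-38, 5, 0, 0, 0, -6.2, 255],
    [-42, 5.5, 0, 0, 0, -6.8, 255],
    [-46, 6, 0, 0, 0, -7.4, 255],
    [-48.4, 6.2, 0, 0, 0, -7.8, 255],
    [-48.4, 6.2, 0, 0, 0, -7.8, 255],
    [-48.4, 6.2, 0, 0, 0, -7.8, 255]
  ]
}}

```text
clock: 11.2
position: [424.7, -179.5, 146.9]
ee_rot: [0.699, 0.715, -0.0, -0.0]
contact_force: [-0.8, 0.3, -1.9]
gripper_width: 19.1
```

```bash
python3 - <<'E'
from h import *
s=st();shot('top','t6.png');shot('scene','s6.png')
for c,b in(('t6',(100,200,380,530)),('s6',(120,300,150,300))):
    im=cv2.imread(f'pics/{c}.png')[b[0]:b[1],b[2]:b[3]]
    f=min(780/im.shape[1],590/im.shape[0]);cv2.imwrite(f'pics/{c}c.png',cv2.resize(cv2.convertScaleAbs(im,alpha=1.8),None,fx=f,fy=f,interpolation=cv2.INTER_CUBIC));print(c,f)
E
```

```text
t 11.2 pos [ 424.75 -179.49  146.91] rodyaw 1.3302755719370152 tilt [-0.  0. -1.] F [-0.8   0.35 -1.87] M [ 0.01  0.1  -0.02] w 19.117111268630424 j [-0.05  0.15 -0.45 -0.   -0.97 -1.5 ]
t6 5.2
s6 3.2777777777777777
```

View pics/t6.png

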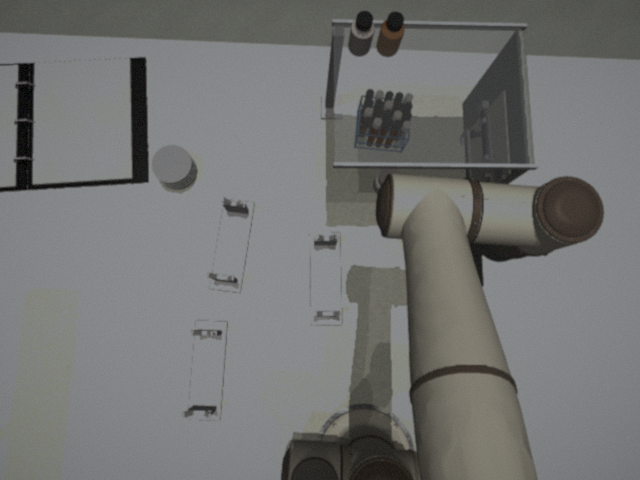

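View pics/s6.png

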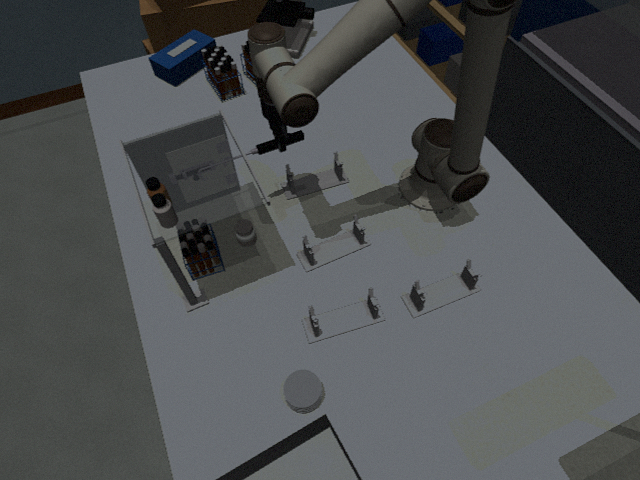

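```bash
python3 - <<'E'
from h import *
for c in('t6','s6'):
    K,T=camT({'t':'top','s':'scene'}[c[0]]);D=np.load(f'pics/{c}.png.npy')
    v,u=np.mgrid[0:480,0:640]
    pc=(np.stack([u,v,np.ones_like(u)],-1)@np.linalg.inv(K).T)*D[...,None]@T[:3,:3].T+T[:3,3]
    for lo,hi in [(200,250),(250,300),(318,340),(340,400),(400,450),(450,500),(500,600)]:
        m=(pc[...,0]>330)&(pc[...,0]<600)&(pc[...,1]>-400)&(pc[...,1]<60)&(pc[...,2]>lo)&(pc[...,2]<hi)&(D>0)&~((pc[...,0]>535)&(pc[...,2]<318))
        p=pc[m]; 
        if len(p)>5: print(c,lo,hi,len(p),'xmax',np.percentile(p[:,0],99),'y',np.percentile(p[:,1],[1,99]))
E
```

```text
t6 200 250 197 xmax 413.3067666389922 y [-189.89 -157.05]
t6 250 300 71 xmax 418.38449913722894 y [-163.86 -138.39]
t6 318 340 141 xmax 413.6004930001406 y [-185.77 -143.03]
t6 340 400 314 xmax 408.96368447920577 y [-184.85 -144.89]
t6 400 450 278 xmax 398.44682126763854 y [-200.35 -147.93]
t6 450 500 1137 xmax 471.4297767557658 y [-183.45   48.01]
t6 500 600 15538 xmax 464.51048250620244 y [-211.24   41.9 ]
s6 200 250 458 xmax 526.0619152250515 y [-204.91 -132.28]
s6 250 300 271 xmax 446.53922483904785 y [-199.7  -112.57]
s6 318 340 118 xmax 464.2316865735634 y [-178.72 -138.23]
s6 340 400 257 xmax 466.6869535256856 y [-184.11 -140.82]
s6 400 450 190 xmax 470.96114624098084 y [-192.3    40.97]
s6 450 500 1060 xmax 477.2179389941916 y [-178.6    50.44]
s6 500 600 4935 xmax 469.5099931398271 y [-196.23   45.22]
```

View pics/t6c.png

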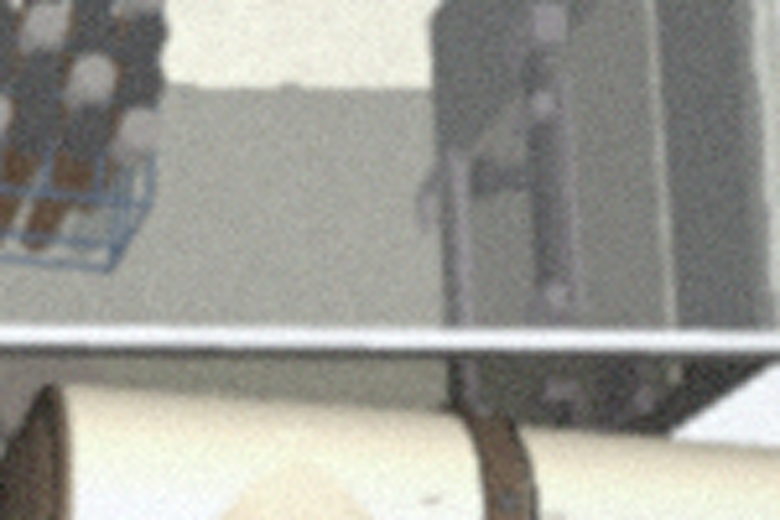

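View pics/s6c.png

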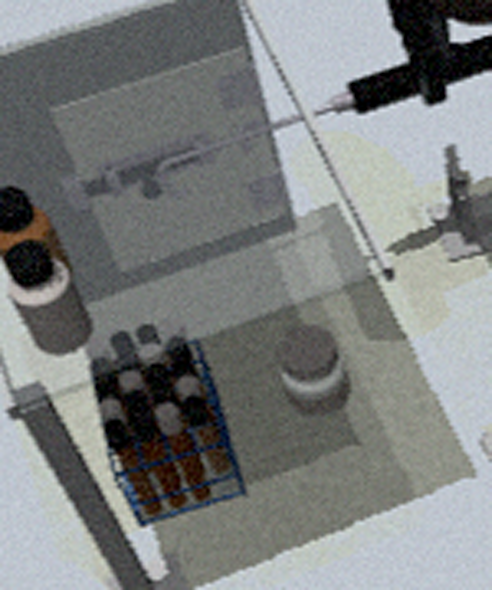

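The top crop shows the rod entering under the front edge, with its tip at px ≈(467,130) and the knob ≈(473,134) just below. I'll overlay the predicted rod and hook model to check it.

```bash
cat >> h.py <<'E'
RODX=-0.4; AX=-58.3  # rod axis in tool frame: x offset, z offset
def rodpt(s,x,z=0,y=0,dyaw=0.):
    Rc=R.from_quat(s['ee_rot']).as_matrix()
    a=np.radians(dyaw)
    l=np.array([RODX+y+np.sin(a)*x, np.cos(a)*x, AX-z])
    return s['position']+Rc@l
def overlay(s,tag,box,cam,knob=None,dyaw=0.,pitch=0.):
    K,T=camT(cam);im=cv2.convertScaleAbs(cv2.imread(f'pics/{tag}.png'),alpha=1.8);b=box
    w=im[b[0]:b[1],b[2]:b[3]];f=min(780/w.shape[1],590/w.shape[0]);w=cv2.resize(w,None,fx=f,fy=f,interpolation=cv2.INTER_CUBIC)
    P=[rodpt(s,x,z,dyaw=dyaw) for x,z in[(70,0),(240,0),(240,-40),(226,-40)]]
    q=[tuple(((proj(K,T,p)+.5-[b[2],b[0]])*f).astype(int)) for p in P]
    for a,c in zip(q,q[1:]): cv2.line(w,a,c,(0,0,255),1)
    if knob is not None:
        for p in knob: cv2.circle(w,tuple(((proj(K,T,p)+.5-[b[2],b[0]])*f).astype(int)),3,(0,255,0),1)
    cv2.imwrite(f'pics/{tag}o.png',w);print(f)
def knob(U,yaw,x):
    c,s=np.cos(np.radians(yaw)),np.sin(np.radians(yaw));f=lambda a,b,z:np.array([U[0]+c*a-s*b,U[1]+s*a+c*b,z])
    return [f(x,-141.5,150),f(x,-127,150),f(x,-148,150)]
E
python3 - <<'E'
from h import *
s=arm.read_state()
k=knob((684,-76),1.42,-9)
overlay(s,'t6',(100,200,380,530),'top',k);overlay(s,'s6',(130,240,170,300),'scene',k)
print(rodpt(s,240,-20))
E
```

```text
5.2
5.363636363636363
[ 665.14 -173.47  185.4 ]
```

View pics/t6o.png

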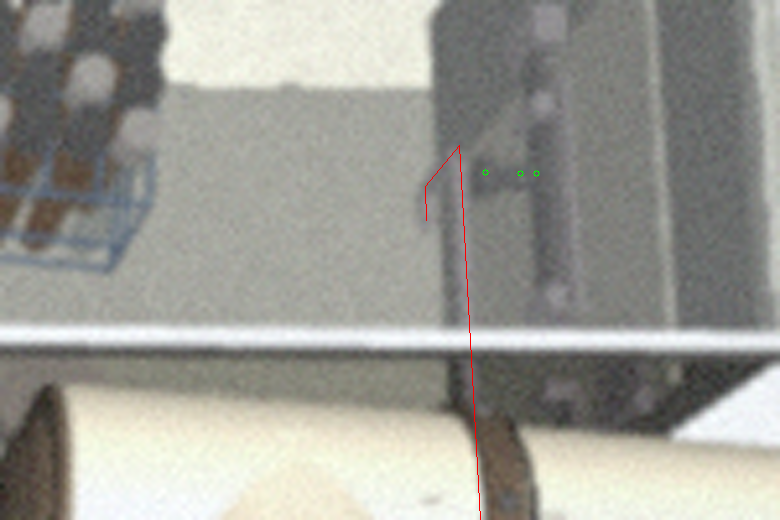

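View pics/s6o.png

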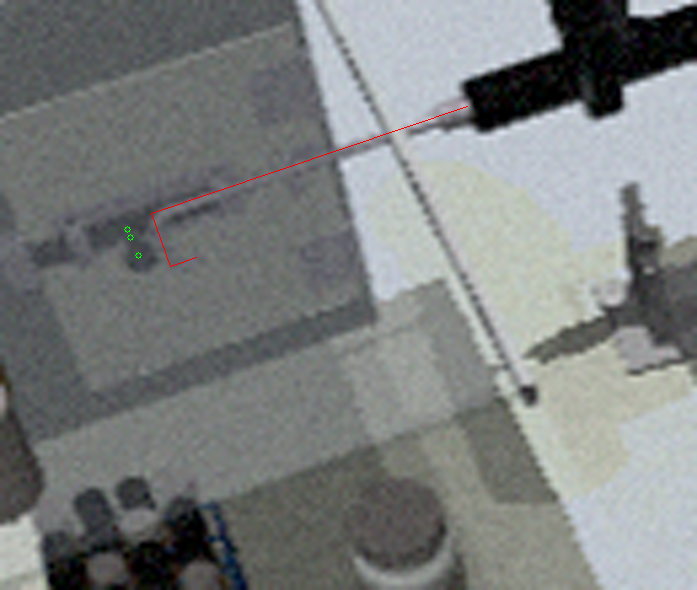

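{"fn": "move_arm", "kwargs": {
  "targets": [
    [-0.4, 1, 0, 0, 0, 0, 255],
    [-0.8, 2, 0, 0, 0, 0, 255],
    [-1.2, 3, 0, 0, 0, 0, 255],
    [-1.3, 3.9, 0, 0, 0, 0, 255],
    [-1.3, 3.9, 1, 0, 0, 0, 255],
    [-1.3, 3.9, 2, 0, 0, 0, 255],
    [-1.3, 3.9, 3, 0, 0, 0, 255],
    [-1.3, 3.9, 3.5, 0, 0, 0, 255],
    [-1.3, 3.9, 3.5, 0, 0, 0, 255],
    [-1.3, 3.9, 3.5, 0, 0, 0, 255]
  ]
}}

```text
clock: 12.55
position: [465.0, -191.7, 112.3]
ee_rot: [0.699, 0.715, 0.0, 0.0]
contact_force: [0.6, 0.1, -1.0]
gripper_width: 19.1
```

```bash
python3 - <<'E'
from h import *
s=st();shot('top','t7.png');shot('scene','s7.png')
k=knob((684,-76),1.42,-8)
overlay(s,'t7',(100,175,430,530),'top',k);overlay(s,'s7',(130,220,160,270),'scene',k)
print(rodpt(s,240,-20),k[0])
E
```

```text
t 12.55 pos [ 465.02 -191.66  112.35] rodyaw 1.3674143223308013 tilt [ 0. -0. -1.] F [ 0.64  0.12 -1.01] M [ 0.01  0.06 -0.  ] w 19.090853201464697 j [-0.07  0.26 -0.41  0.   -0.9  -1.48]
7.8
6.555555555555555
[ 704.93 -186.33  150.82] [ 679.51 -217.65  150.  ]
```

View pics/t7o.png

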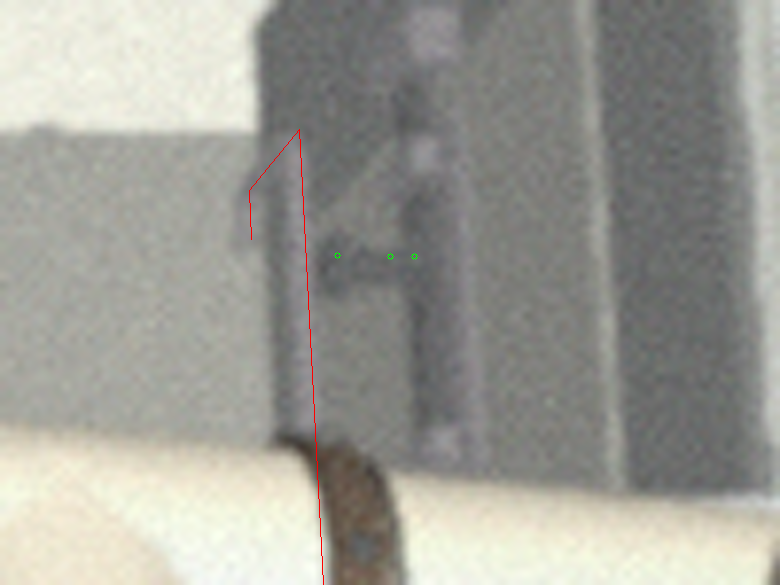

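View pics/s7o.png

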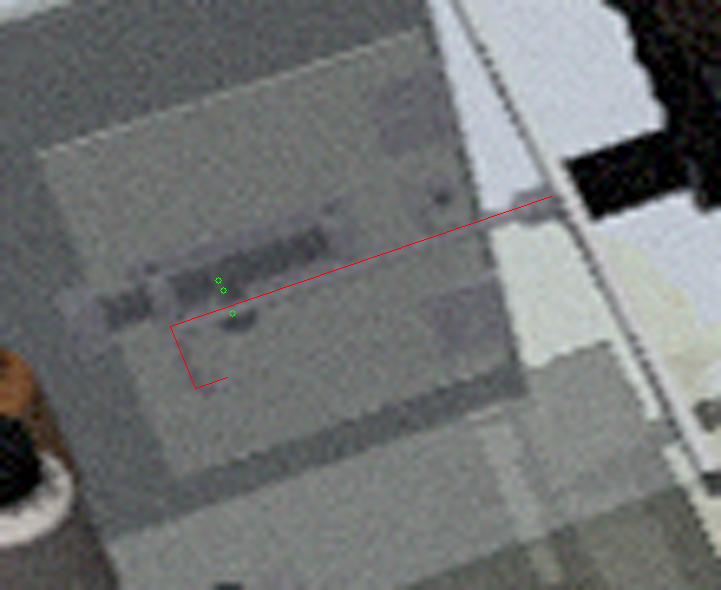

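{"fn": "move_arm", "kwargs": {
  "targets": [
    [-0.7, 0, 0, 0, 0, 0, 255],
    [-1.4, 0, 0, 0, 0, 0, 255],
    [-2, 0, 0, 0, 0, 0, 255],
    [-2.5, 0, 0, 0, 0, 0, 255],
    [-2.5, 0, 0, 0, 0, 0, 255],
    [-2.5, 0, 0, 0, 0, 0, 255]
  ]
}}

```text
clock: 13.4
position: [465.3, -216.6, 112.0]
ee_rot: [0.699, 0.715, -0.0, -0.0]
contact_force: [-0.1, 0.2, -1.0]
gripper_width: 20.0
```

```bash
cat > look.py <<'E'
from h import *
import sys
n=sys.argv[1]; N=int(sys.argv[2]) if len(sys.argv)>2 else 6
s=st()
for cam,p in(('top','t'),('scene','s')):
    acc=0
    for i in range(N): acc=acc+arm.get_image(cam)[0].astype(float)
    cv2.imwrite(f'pics/{p}{n}.png',np.clip(acc/N,0,255).astype(np.uint8))
k=knob((684,-76),1.42,-8)
overlay(s,'t'+n,(100,175,440,520),'top',k);overlay(s,'s'+n,(140,210,170,270),'scene',k)
print(rodpt(s,240,-20),k[0])
E
python3 look.py 8
```

```text
t 13.4 pos [ 465.26 -216.56  111.96] rodyaw 1.353926338436654 tilt [-0.  0. -1.] F [-0.11  0.24 -0.96] M [0.01 0.1  0.01] w 19.956174553994785 j [-0.12  0.28 -0.38 -0.   -0.91 -1.43]
7.866666666666666
7.8
[ 705.2  -211.29  150.23] [ 679.51 -217.65  150.  ]
```

View pics/t8o.png

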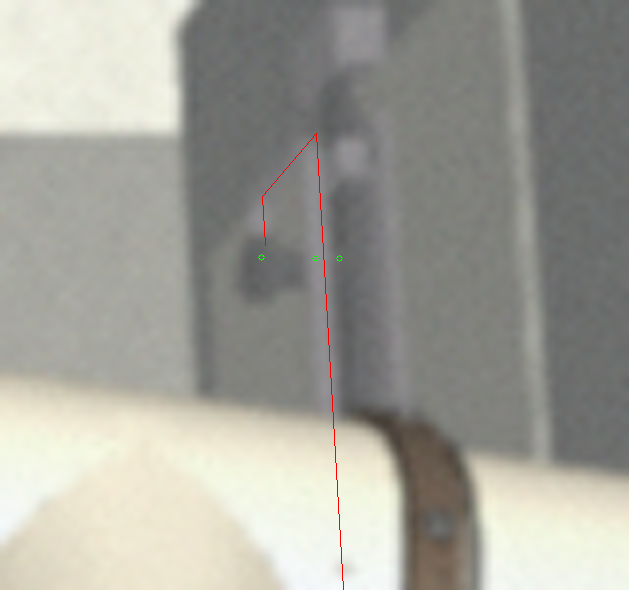

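View pics/s8o.png

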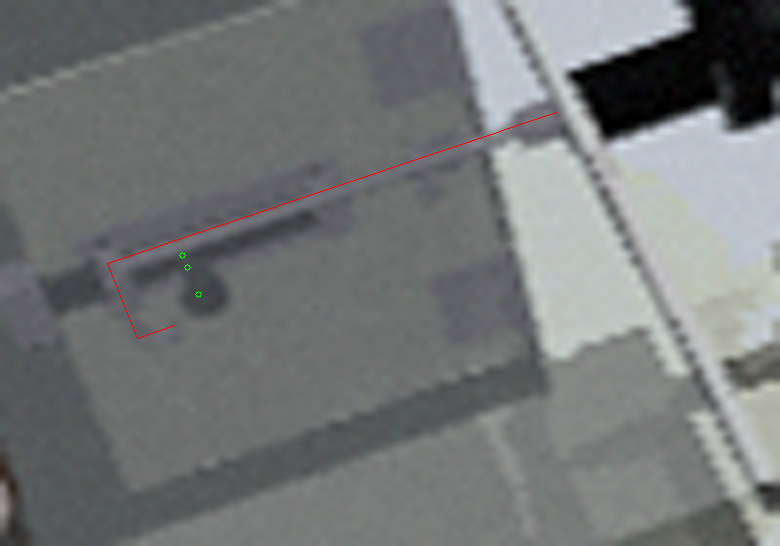

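Averaged top view: knob head at crop (256,268), rod strip at (317,260), strap edge at about 335. The shank still needs about 5 mm more towards the leaf.

{"fn": "move_arm", "kwargs": {
  "targets": [
    [-0.25, 0, 0, 0, 0, 0, 255],
    [-0.5, 0, 0, 0, 0, 0, 255],
    [-0.5, 0, 0, 0, 0, 0, 255],
    [-0.5, 0, 0, 0, 0, 0, 255]
  ]
}}

```text
clock: 14.5
position: [465.4, -221.6, 112.0]
ee_rot: [0.699, 0.715, -0.0, -0.0]
contact_force: [0.0, -0.7, -1.4]
gripper_width: 19.3
```

```bash
python3 look.py 9
```

```text
t 14.5 pos [ 465.42 -221.64  111.99] rodyaw 1.3492965852973686 tilt [-0.  0. -1.] F [ 0.02 -0.66 -1.41] M [0.05 0.06 0.04] w 19.340554247434206 j [-0.13  0.28 -0.38 -0.   -0.91 -1.42]
7.866666666666666
7.8
[ 705.36 -216.39  150.28] [ 679.51 -217.65  150.  ]
```

View pics/t9o.png

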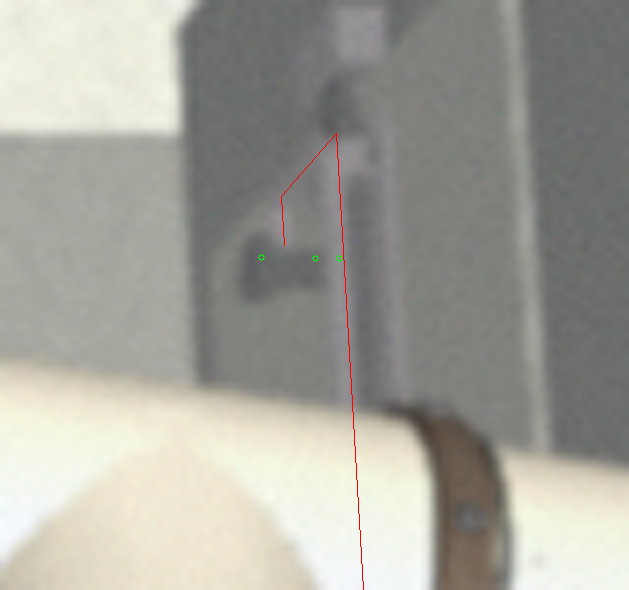

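View pics/s9o.png

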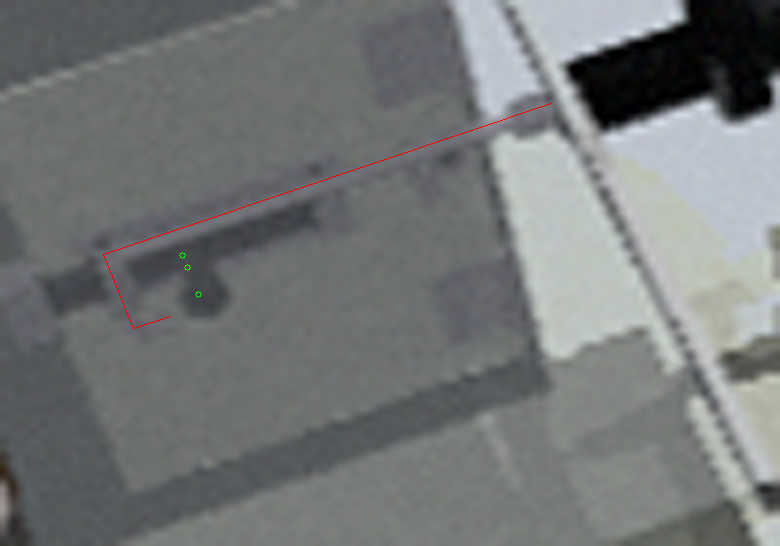

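{"fn": "move_arm", "kwargs": {
  "targets": [
    [0.1, 0, 0, 0, 0, 0, 255],
    [0.1, -0.3, 0, 0, 0, 0, 255],
    [0.1, -0.6, 0, 0, 0, 0, 255],
    [0.1, -0.9, 0, 0, 0, 0, 255],
    [0.1, -1.2, 0, 0, 0, 0, 255],
    [0.1, -1.2, 0, 0, 0, 0, 255]
  ]
}}

```text
clock: 15.85
position: [453.2, -220.9, 112.1]
ee_rot: [0.699, 0.715, 0.0, 0.0]
contact_force: [-0.5, -0.1, 0.0]
gripper_width: 19.1
```

```bash
python3 look.py 10
```

```text
t 15.85 pos [ 453.17 -220.89  112.07] rodyaw 1.3545929214117312 tilt [ 0. -0. -1.] F [-0.5  -0.1   0.04] M [ 0.02  0.08 -0.02] w 19.1080186446353 j [-0.13  0.26 -0.4   0.   -0.91 -1.42]
7.866666666666666
7.8
[ 693.11 -215.62  150.37] [ 679.51 -217.65  150.  ]
```

View pics/t10o.png

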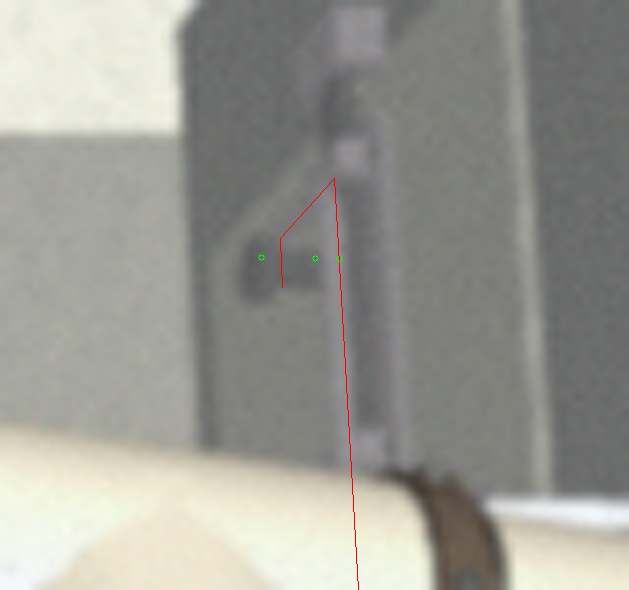

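View pics/s10o.png

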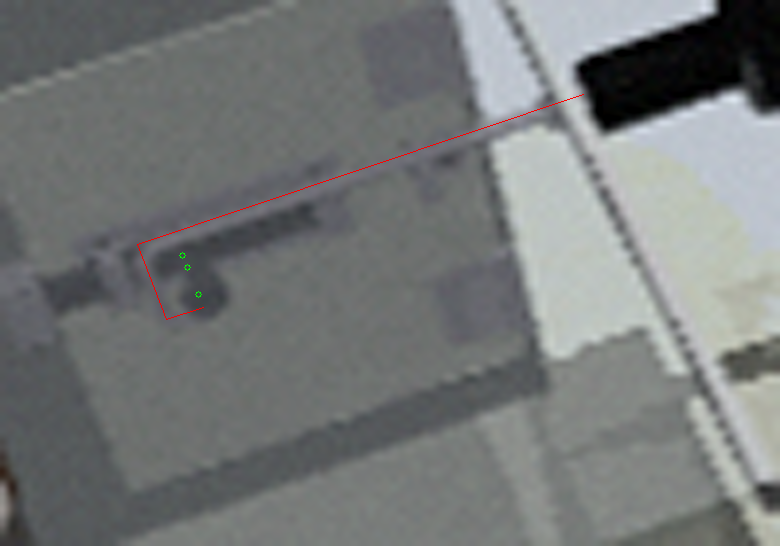

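In both views the lip has passed behind and under the stem and is hidden by the head, so the hook is in the gap. Now I pull slowly.

{"fn": "move_arm", "kwargs": {
  "targets": [
    [0, -0.12, 0, 0, 0, 0, 255],
    [0, -0.24, 0, 0, 0, 0, 255],
    [0, -0.36, 0, 0, 0, 0, 255],
    [0, -0.48, 0, 0, 0, 0, 255],
    [0, -0.6, 0, 0, 0, 0, 255]
  ]
}}

```text
clock: 17.08
position: [447.3, -221.0, 112.0]
ee_rot: [0.699, 0.715, 0.0, 0.0]
contact_force: [-0.1, -0.1, -1.3]
gripper_width: 19.3
```

{"fn": "move_arm", "kwargs": {
  "targets": [
    [0, -0.12, 0, 0, 0, 0, 255],
    [0, -0.24, 0, 0, 0, 0, 255],
    [0, -0.36, 0, 0, 0, 0, 255]
  ]
}}

```text
clock: 17.45
position: [445.3, -221.2, 112.3]
ee_rot: [0.699, 0.716, 0.001, 0.001]
contact_force: [5.3, -0.2, -3.1]
gripper_width: 19.1
```

{"fn": "move_arm", "kwargs": {
  "targets": [
    [0, -0.12, 0, 0, 0, 0, 255],
    [0, -0.24, 0, 0, 0, 0, 255],
    [0, -0.36, 0, 0, 0, 0, 255]
  ]
}}

```text
clock: 17.82
position: [442.8, -221.3, 112.5]
ee_rot: [0.698, 0.716, 0.001, 0.002]
contact_force: [6.2, -0.2, -3.7]
gripper_width: 19.3
```

The bolt is engaged, with about 6 N of drag. I'll keep pulling at about 10 mm/s.

{"fn": "move_arm", "kwargs": {
  "targets": [
    [0, -0.12, 0, 0, 0, 0, 255],
    [0, -0.24, 0, 0, 0, 0, 255],
    [0, -0.36, 0, 0, 0, 0, 255],
    [0, -0.48, 0, 0, 0, 0, 255],
    [0, -0.6, 0, 0, 0, 0, 255],
    [0, -0.72, 0, 0, 0, 0, 255],
    [0, -0.84, 0, 0, 0, 0, 255],
    [0, -0.96, 0, 0, 0, 0, 255]
  ]
}}

```text
clock: 18.82
position: [433.2, -221.6, 112.5]
ee_rot: [0.698, 0.716, 0.001, 0.002]
contact_force: [6.2, 0.0, -3.9]
gripper_width: 19.0
```

{"fn": "move_arm", "kwargs": {
  "targets": [
    [0, -0.12, 0, 0, 0, 0, 255],
    [0, -0.24, 0, 0, 0, 0, 255],
    [0, -0.36, 0, 0, 0, 0, 255],
    [0, -0.48, 0, 0, 0, 0, 255],
    [0, -0.6, 0, 0, 0, 0, 255],
    [0, -0.72, 0, 0, 0, 0, 255]
  ]
}}

```text
clock: 19.58
position: [426.0, -221.7, 112.5]
ee_rot: [0.698, 0.716, 0.001, 0.002]
contact_force: [7.0, 0.2, -4.1]
gripper_width: 19.1
```

```bash
python3 look.py 11 3
```

```text
t 19.575 pos [ 425.99 -221.74  112.52] rodyaw 1.399013744457486 tilt [ 0. -0. -1.] F [ 7.02  0.19 -4.15] M [-0.08 -1.26 -0.05] w 19.070661499054307 j [-0.14  0.22 -0.46  0.   -0.89 -1.41]
7.866666666666666
7.8
[ 665.73 -216.24  152.  ] [ 679.51 -217.65  150.  ]
```

View pics/s11o.png

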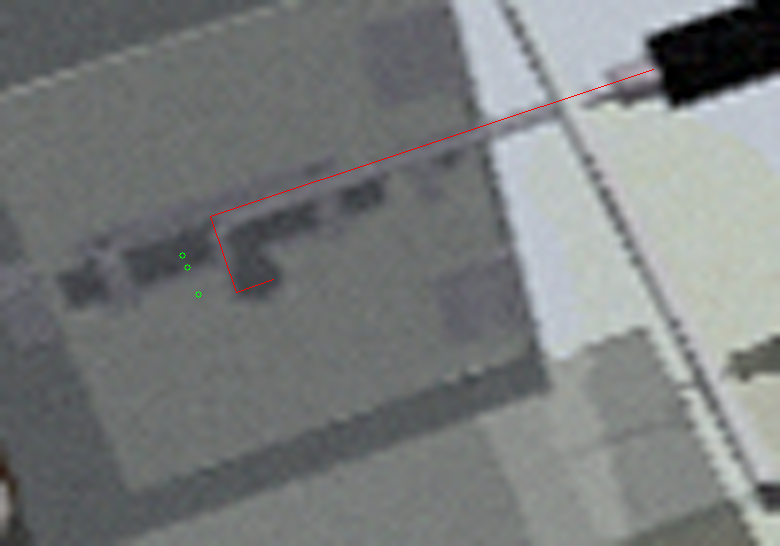

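View pics/t11o.png

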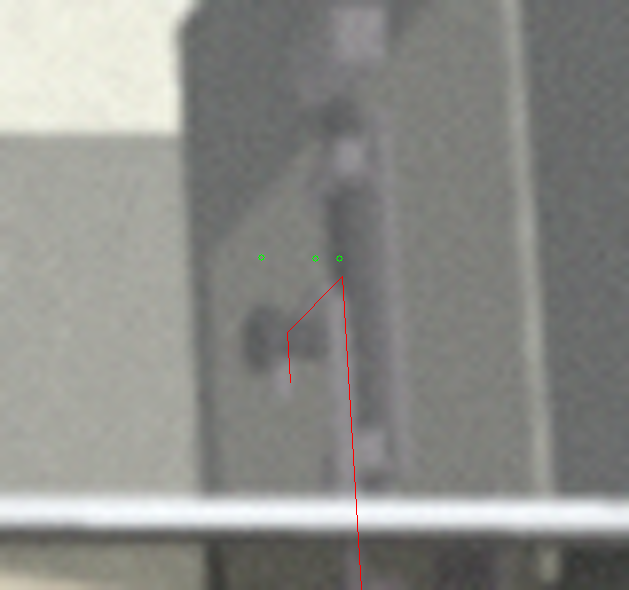

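The bolt is drawing along with the hook. In the scene crop its front end (385,190) is about 10 mm from the stop bracket at ≈(415–450,170). I'll continue in shorter checks.

{"fn": "move_arm", "kwargs": {
  "targets": [
    [0, -0.12, 0, 0, 0, 0, 255],
    [0, -0.24, 0, 0, 0, 0, 255],
    [0, -0.36, 0, 0, 0, 0, 255],
    [0, -0.48, 0, 0, 0, 0, 255]
  ]
}}

```text
clock: 20.38
position: [421.2, -221.9, 112.5]
ee_rot: [0.698, 0.716, 0.001, 0.002]
contact_force: [6.5, 0.3, -3.5]
gripper_width: 19.2
```

{"fn": "move_arm", "kwargs": {
  "targets": [
    [0, -0.08, 0, 0, 0, 0, 255],
    [0, -0.16, 0, 0, 0, 0, 255],
    [0, -0.24, 0, 0, 0, 0, 255]
  ]
}}

```text
clock: 20.75
position: [418.7, -221.9, 112.5]
ee_rot: [0.698, 0.716, 0.001, 0.002]
contact_force: [7.5, -0.5, -4.2]
gripper_width: 19.5
```

{"fn": "move_arm", "kwargs": {
  "targets": [
    [0, -0.08, 0, 0, 0, 0, 255],
    [0, -0.16, 0, 0, 0, 0, 255]
  ]
}}

```text
clock: 21.0
position: [417.1, -222.0, 112.5]
ee_rot: [0.698, 0.716, 0.001, 0.002]
contact_force: [6.2, 0.2, -4.1]
gripper_width: 18.9
```

{"fn": "move_arm", "kwargs": {
  "targets": [
    [0, -0.08, 0, 0, 0, 0, 255],
    [0, -0.16, 0, 0, 0, 0, 255]
  ]
}}

```text
clock: 21.25
position: [415.5, -222.0, 112.5]
ee_rot: [0.698, 0.716, 0.001, 0.002]
contact_force: [6.4, 0.7, -2.7]
gripper_width: 19.3
```

{"fn": "move_arm", "kwargs": {
  "targets": [
    [0, -0.08, 0, 0, 0, 0, 255],
    [0, -0.16, 0, 0, 0, 0, 255]
  ]
}}

```text
clock: 21.5
position: [414.3, -222.1, 112.6]
ee_rot: [0.698, 0.716, 0.002, 0.002]
contact_force: [7.6, -0.6, -4.4]
gripper_width: 19.5
```

{"fn": "move_arm", "kwargs": {
  "targets": [
    [0, -0.08, 0, 0, 0, 0, 255],
    [0, -0.16, 0, 0, 0, 0, 255]
  ]
}}

```text
clock: 21.75
position: [414.4, -222.3, 113.1]
ee_rot: [0.698, 0.716, 0.003, 0.004]
contact_force: [10.3, 0.5, -4.5]
gripper_width: 19.3
```

{"fn": "move_arm", "kwargs": {
  "targets": [
    [0, -0.08, 0, 0, 0, 0, 255],
    [0, -0.16, 0, 0, 0, 0, 255]
  ]
}}

```text
clock: 22.0
position: [414.4, -222.4, 113.5]
ee_rot: [0.698, 0.716, 0.003, 0.005]
contact_force: [12.6, 1.3, -4.1]
gripper_width: 19.2
```

It stopped at x≈414.4 with the pull rising to 12.6 N. I'll hold briefly and verify.

{"fn": "move_arm", "kwargs": {
  "targets": [
    [0, 0, 0, 0, 0, 0, 255],
    [0, 0, 0, 0, 0, 0, 255],
    [0, 0, 0, 0, 0, 0, 255]
  ]
}}

```text
clock: 22.38
position: [414.5, -222.4, 113.7]
ee_rot: [0.698, 0.716, 0.003, 0.005]
contact_force: [11.3, 0.4, -3.6]
gripper_width: 19.6
```

```bash
python3 look.py 12 3
```

```text
t 22.375 pos [ 414.49 -222.45  113.66] rodyaw 1.4832028399750412 tilt [ 0.01 -0.   -1.  ] F [11.29  0.44 -3.61] M [ 0.18 -2.62  0.08] w 19.56798049933983 j [-0.15  0.2  -0.49  0.   -0.87 -1.4 ]
7.866666666666666
7.8
[ 653.93 -216.54  154.94] [ 679.51 -217.65  150.  ]
```

View pics/s12o.png

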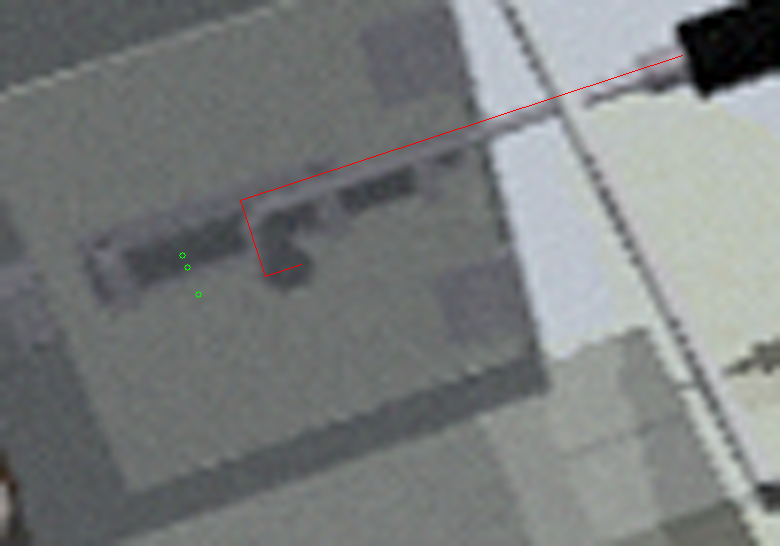

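The bolt's front end (412,180) now abuts the bracket. One slightly firmer confirming pull, then unhook.

{"fn": "move_arm", "kwargs": {
  "targets": [
    [0, -0.08, 0, 0, 0, 0, 255],
    [0, -0.15, 0, 0, 0, 0, 255],
    [0, -0.15, 0, 0, 0, 0, 255],
    [0, -0.15, 0, 0, 0, 0, 255]
  ]
}}

```text
clock: 23.18
position: [414.6, -222.6, 114.2]
ee_rot: [0.698, 0.716, 0.004, 0.007]
contact_force: [14.0, 0.3, -4.7]
gripper_width: 19.0
```

{"fn": "move_arm", "kwargs": {
  "targets": [
    [0, 0.3, 0, 0, 0, 0, 255],
    [0, 0.6, 0, 0, 0, 0, 255],
    [0, 1, 0, 0, 0, 0, 255],
    [0, 1.5, 0, 0, 0, 0, 255],
    [0, 2, 0, 0, 0, 0, 255],
    [0, 2.5, 0, 0, 0, 0, 255],
    [0, 3.0, 0, 0, 0, 0, 255],
    [0, 3.2, 0, 0, 0, 0, 255],
    [0, 3.2, 0, 0, 0, 0, 255],
    [0, 3.2, 0, 0, 0, 0, 255]
  ]
}}

```text
clock: 24.42
position: [438.6, -221.2, 112.0]
ee_rot: [0.699, 0.715, -0.0, -0.0]
contact_force: [0.7, 0.1, -2.2]
gripper_width: 19.2
```

```bash
python3 look.py 13 3
```

```text
t 24.425 pos [ 438.55 -221.19  111.99] rodyaw 1.356844690682659 tilt [-0.  0. -1.] F [ 0.69  0.14 -2.2 ] M [-0.06  0.1  -0.01] w 19.202140878163313 j [-0.14  0.24 -0.43 -0.   -0.9  -1.41]
7.866666666666666
7.8
[ 678.5  -215.91  150.25] [ 679.51 -217.65  150.  ]
```

View pics/s13o.png

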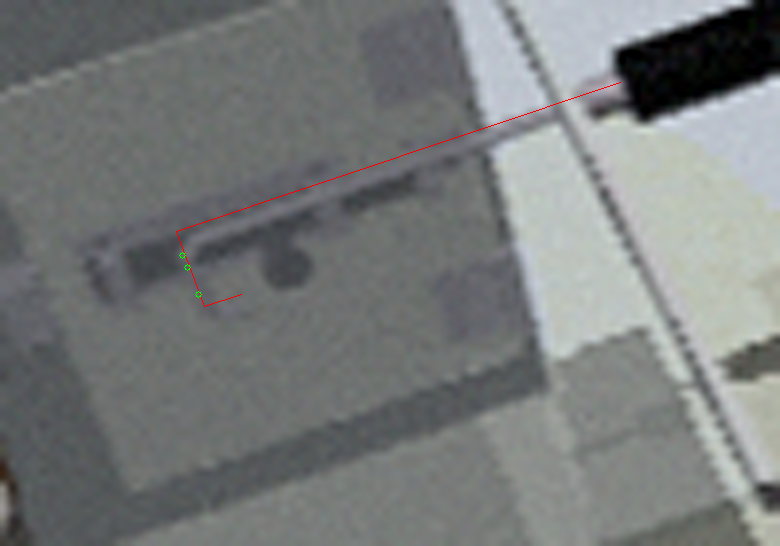

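View pics/t13o.png

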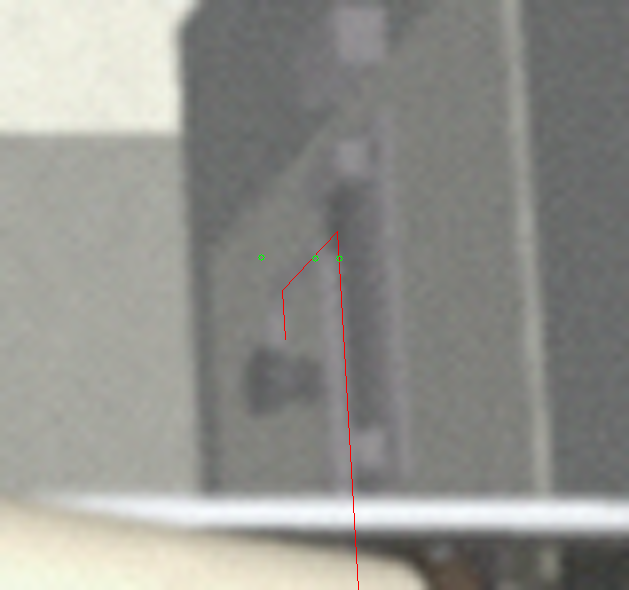

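The hook is free, with its lip clear behind the knob, and the bolt stayed back. I'll move it out sideways, then up, then back to above the rest.

{"fn": "move_arm", "kwargs": {
  "targets": [
    [1, 0, 0, 0, 0, 0, 255],
    [2, 0, 0, 0, 0, 0, 255],
    [3, 0, 0, 0, 0, 0, 255],
    [4.2, 0, 0, 0, 0, 0, 255],
    [4.2, -0.5, -1, 0, 0, 0, 255],
    [4.2, -1, -2, 0, 0, 0, 255],
    [4.2, -1.3, -3, 0, 0, 0, 255],
    [4.2, -1.3, -3.5, 0, 0, 0, 255],
    [4.2, -1.3, -3.5, 0, 0, 0, 255]
  ]
}}

```text
clock: 25.85
position: [425.1, -179.7, 147.6]
ee_rot: [0.699, 0.715, 0.0, 0.001]
contact_force: [0.0, 0.4, -2.2]
gripper_width: 19.4
```

```bash
python3 - <<'E'
from h import *
s=st();print(delta([418.3,308.5,147.3],-6.43,s))
E
```

```text
t 25.85 pos [ 425.07 -179.73  147.58] rodyaw 1.3358887235613612 tilt [ 0. -0. -1.] F [ 0.    0.38 -2.17] M [0.01 0.15 0.01] w 19.387438629639533 j [-0.05  0.15 -0.45 -0.   -0.97 -1.5 ]
(array([48.83,  0.46,  0.02]), array([ 0.08, -0.  ,  7.77]))
```

{"fn": "move_arm", "kwargs": {
  "targets": [
    [2, 0, 0, 0, 0, 0.3, 255],
    [6, 0, 0, 0, 0, 1, 255],
    [10, 0.1, 0, 0, 0, 1.6, 255],
    [14, 0.1, 0, 0, 0, 2.3, 255],
    [18, 0.2, 0, 0, 0, 3, 255],
    [22, 0.2, 0, 0, 0, 3.6, 255],
    [26, 0.3, 0, 0, 0, 4.3, 255],
    [30, 0.3, 0, 0, 0, 5, 255],
    [34, 0.3, 0, 0, 0, 5.5, 255],
    [38, 0.4, 0, 0, 0, 6.2, 255],
    [42, 0.4, 0, 0, 0, 6.8, 255],
    [46, 0.5, 0, 0, 0, 7.4, 255],
    [48.8, 0.5, 0, 0, 0, 7.8, 255],
    [48.8, 0.5, 0, 0, 0, 7.8, 255],
    [48.8, 0.5, 0, 0, 0, 7.8, 255],
    [48.8, 0.5, 0, 0, 0, 7.8, 255]
  ]
}}

```text
clock: 27.85
position: [418.1, 307.4, 146.9]
ee_rot: [0.746, 0.666, -0.0, 0.0]
contact_force: [0.9, 0.2, -1.0]
gripper_width: 19.3
```

```bash
python3 - <<'E'
from h import *
s=st();im,D=shot('wrist','w14.png');shot('scene','s14.png');shot('top','t14.png')
def rodfit(D):
    K=np.array(arm.camera_params('wrist')['mtx']);M=np.array(arm.camera_params('wrist')['mount'])
    v,u=np.mgrid[0:480,0:640]
    pc=(np.stack([u,v,np.ones_like(u)],-1)@np.linalg.inv(K).T)*D[...,None]@M[:3,:3].T+M[:3,3]
    m=(u>280)&(u<350)&(v>140)&(v<290)&(D>50)&(abs(pc[...,2]+69)<8)
    p=pc[m]
    for _ in range(3):
        f=np.polyfit(p[:,1],p[:,2],1); r=p[:,2]-np.polyval(f,p[:,1]); p=p[abs(r)<3]
    # centreline by rows
    c=[]
    for vv in range(165,285,4):
        q=pc[vv][m[vv]]
        if len(q)>20: c.append((np.median(q[:,1]),(q[:,0].min()+q[:,0].max())/2))
    c=np.array(c);print(f,p[:,1].min(),'center x vs y',np.polyfit(c[:,0],c[:,1],1))
rodfit(np.load('pics/w4.png.npy'));rodfit(np.load('pics/w5.png.npy'));rodfit(D)
print(delta([418.3,308.5,17.3],-6.43,s))
im=cv2.imread('pics/s14.png');cv2.imwrite('pics/s14c.png',cv2.resize(cv2.convertScaleAbs(im[220:360,230:410],alpha=1.8),None,fx=4.2,fy=4.2,interpolation=cv2.INTER_CUBIC))
E
```

```text
t 27.85 pos [418.09 307.43 146.87] rodyaw -6.499999889569538 tilt [-0. -0. -1.] F [ 0.89  0.21 -1.05] M [-0.02  0.1  -0.1 ] w 19.314363834414426 j [ 0.95  0.25 -0.32 -0.   -1.   -2.63]
[ -0.01 -70.66] -70.16769210899494 center x vs y [0.   0.53]
[ -0.01 -70.61] -70.07942180651561 center x vs y [0.   0.54]
[  0.01 -70.64] -69.98575148725654 center x vs y [0.   0.52]
(array([ 0.12,  0.01, 12.96]), array([-0.02,  0.03, -0.07]))
```

View pics/s14c.png

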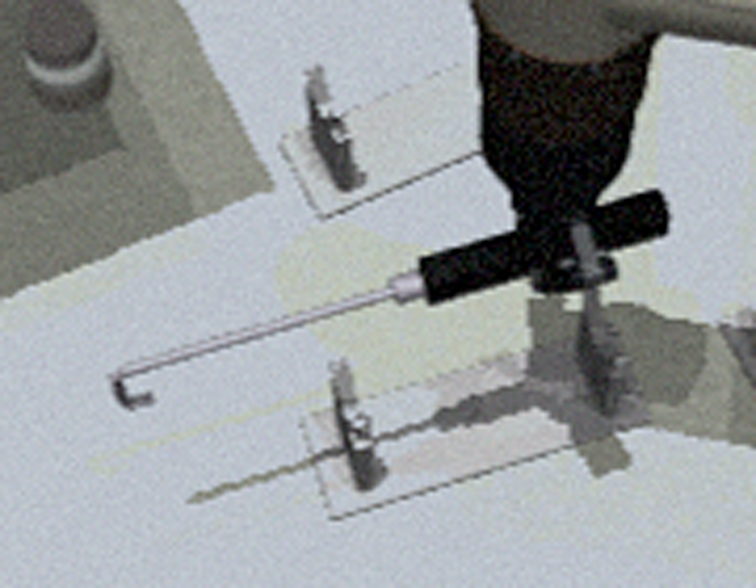

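View pics/w14.png

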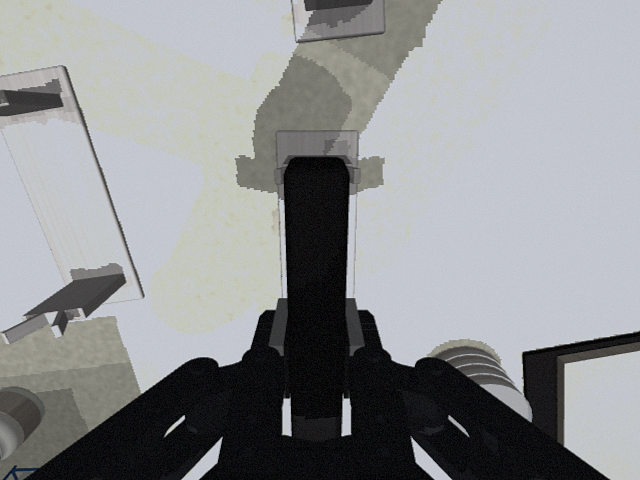

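The rod sits in the hand as before (pitch changed by about 1°). It is aligned over the rest, so I'll lower it.

{"fn": "move_arm", "kwargs": {
  "targets": [
    [0.1, 0, 3, 0, 0, 0, 255],
    [0.1, 0, 6, 0, 0, 0, 255],
    [0.1, 0, 8, 0, 0, 0, 255],
    [0.1, 0, 9.5, 0, 0, 0, 255],
    [0.1, 0, 10.5, 0, 0, 0, 255],
    [0.1, 0, 11.2, 0, 0, 0, 255],
    [0.1, 0, 11.8, 0, 0, 0, 255],
    [0.1, 0, 12.2, 0, 0, 0, 255],
    [0.1, 0, 12.5, 0, 0, 0, 255],
    [0.1, 0, 12.5, 0, 0, 0, 255]
  ]
}}

```text
clock: 29.25
position: [418.3, 309.4, 22.0]
ee_rot: [0.746, 0.666, -0.0, 0.0]
contact_force: [-0.1, -0.3, -1.1]
gripper_width: 19.2
```

```bash
python3 - <<'E'
from h import *
s=st();im,D=shot('wrist','w15.png');shot('scene','s15.png')
im=cv2.imread('pics/s15.png');cv2.imwrite('pics/s15c.png',cv2.resize(cv2.convertScaleAbs(im[220:360,230:410],alpha=1.8),None,fx=4.2,fy=4.2,interpolation=cv2.INTER_CUBIC))
E
```

```text
t 29.25 pos [418.25 309.44  21.96] rodyaw -6.43754389471531 tilt [-0. -0. -1.] F [-0.05 -0.31 -1.06] M [-0.06  0.09  0.03] w 19.223690875092224 j [ 0.95  0.41 -0.46  0.   -0.7  -2.63]
```

View pics/s15c.png

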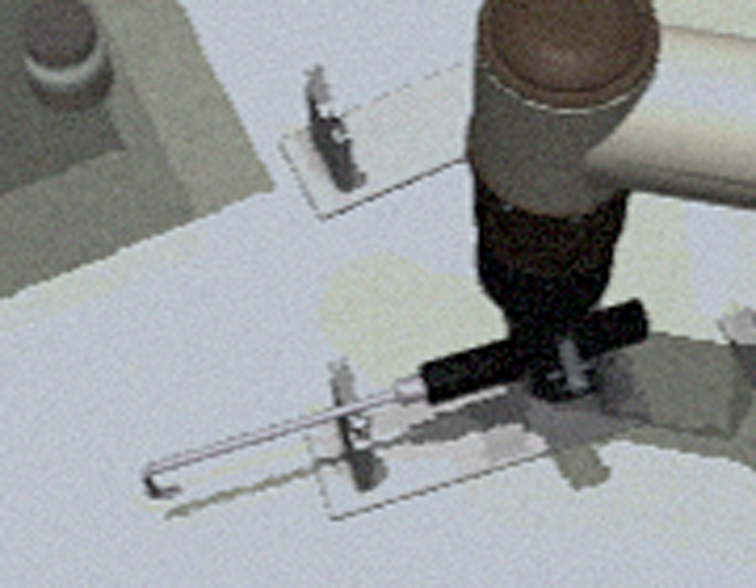

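Rod is inside the notches, with 4–5 mm left to go.

{"fn": "move_arm", "kwargs": {
  "targets": [
    [-0.05, 0, 0.15, 0, 0, 0, 255],
    [-0.05, 0, 0.3, 0, 0, 0, 255],
    [-0.05, 0, 0.4, 0, 0, 0, 255],
    [-0.05, 0, 0.45, 0, 0, 0, 255],
    [-0.05, 0, 0.45, 0, 0, 0, 255]
  ]
}}

```text
clock: 29.98
position: [418.4, 309.2, 18.2]
ee_rot: [0.746, 0.666, 0.0, 0.0]
contact_force: [-4.1, -0.6, 5.0]
gripper_width: 19.0
```

Contact felt (about 6 N up). I'll open gently.

{"fn": "move_arm", "kwargs": {
  "targets": [
    [0, 0, 0, 0, 0, 0, 180],
    [0, 0, 0, 0, 0, 0, 160],
    [0, 0, 0, 0, 0, 0, 120],
    [0, 0, 0, 0, 0, 0, 60],
    [0, 0, 0, 0, 0, 0, 0],
    [0, 0, 0, 0, 0, 0, 0],
    [0, 0, 0, 0, 0, 0, 0],
    [0, 0, 0, 0, 0, 0, 0]
  ]
}}

```text
clock: 30.98
position: [418.2, 309.0, 17.5]
ee_rot: [0.746, 0.666, 0.0, 0.0]
contact_force: [0.4, -0.2, 0.1]
gripper_width: 85.0
```

```bash
python3 - <<'E'
from h import *
s=st();im,D=shot('wrist','w16.png')
E
```

```text
t 30.975 pos [418.22 308.95  17.52] rodyaw -6.4395227875903975 tilt [ 0.  0. -1.] F [ 0.42 -0.19  0.11] M [0.02 0.02 0.02] w 85.017227008795 j [ 0.95  0.41 -0.47  0.   -0.69 -2.63]
```

View pics/w16.png

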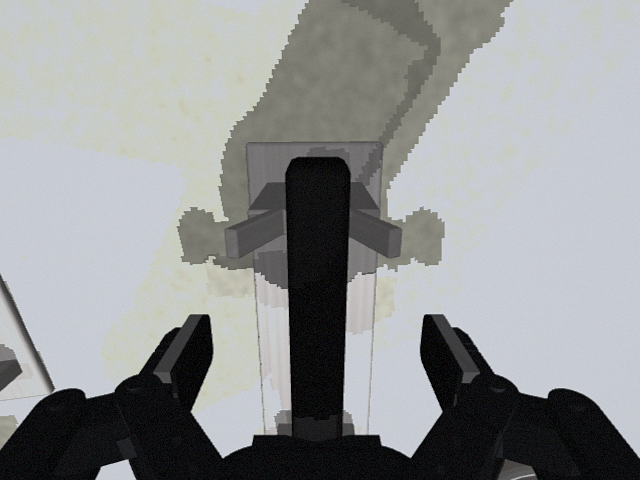

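Released: the handle lies in the rear notch just as before, centred at column ~318. I'll retreat straight up.

{"fn": "move_arm", "kwargs": {
  "targets": [
    [0, 0, -2, 0, 0, 0, 0],
    [0, 0, -5, 0, 0, 0, 0],
    [0, 0, -9, 0, 0, 0, 0],
    [0, 0, -13, 0, 0, 0, 0],
    [0, 0, -17.8, 0, 0, 0, 0],
    [0, -1.3, -17.8, 0, 0, 0, 0],
    [0, -1.3, -17.8, 0, 0, 0, 0],
    [0, -1.3, -17.8, 0, 0, 0, 0]
  ]
}}

```text
clock: 32.02
position: [404.7, 309.8, 194.2]
ee_rot: [0.746, 0.666, -0.001, 0.0]
contact_force: [-0.3, 0.8, -0.4]
gripper_width: 85.2
```

```bash
python3 - <<'E'
from h import *
s=st();im,D=shot('wrist','w17.png');im2,_=shot('top','t17.png');shot('scene','s17.png')
K,T=camT('wrist',s)
v,u=np.mgrid[0:480,0:640]
pc=(np.stack([u,v,np.ones_like(u)],-1)@np.linalg.inv(K).T)*D[...,None]@T[:3,:3].T+T[:3,3]
m=(u>295)&(u<340)&(v>140)&(v<330)&(pc[...,2]>80)&(pc[...,2]<95)&(im.max(-1)<60)
p=pc[m];print(m.sum(),cv2.minAreaRect(p[:,:2].astype(np.float32)),np.median(p[:,2]),np.polyfit(p[:,0],p[:,2],1))
im=cv2.imread('pics/s17.png');cv2.imwrite('pics/s17c.png',cv2.resize(cv2.convertScaleAbs(im[100:350,110:395],alpha=1.8),None,fx=2.4,fy=2.4,interpolation=cv2.INTER_CUBIC))
for n,b in(('top0','t17'),('scene0','s17')):
    for t in('tube_rack','specimen_jar','dish_stack','hook_rod'): pass
K,T=camT('top')
for t in('specimen_jar','dish_stack'): print(t,[(r['score'],np.round(r['bbox'])) for r in arm.search_frame(t,'top')][:2])
E
```

```text
t 32.025 pos [404.72 309.79 194.18] rodyaw -6.427832846016036 tilt [-0. -0. -1.] F [-0.33  0.78 -0.38] M [-0.03  0.03 -0.04] w 85.2203558838316 j [ 0.97  0.19 -0.27 -0.   -1.11 -2.65]
3761 ((418.177001953125, 309.9122009277344), (19.541505813598633, 139.52410888671875), 83.1112060546875) 87.66908149869369 [ 0.   86.59]
specimen_jar [(0.66, array([373., 167., 402., 196.]))]
dish_stack [(0.59, array([153., 144., 197., 184.]))]
```

View pics/s17c.png

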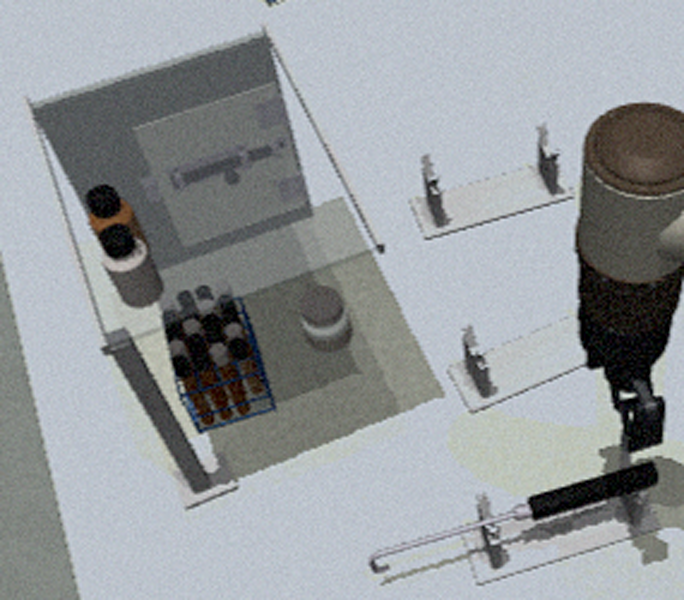

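View pics/w17.png

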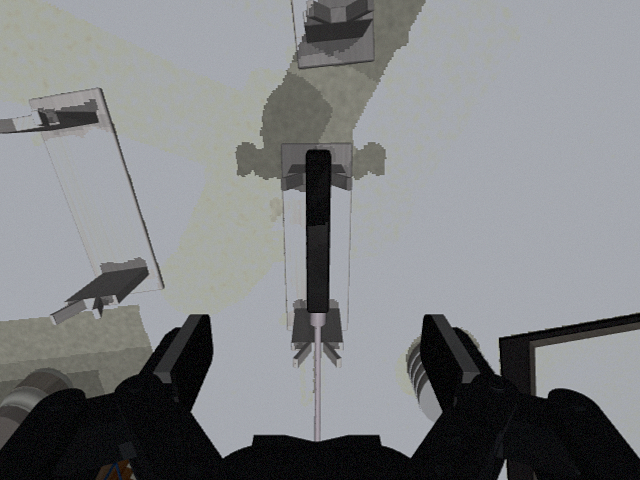

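View pics/t17.png

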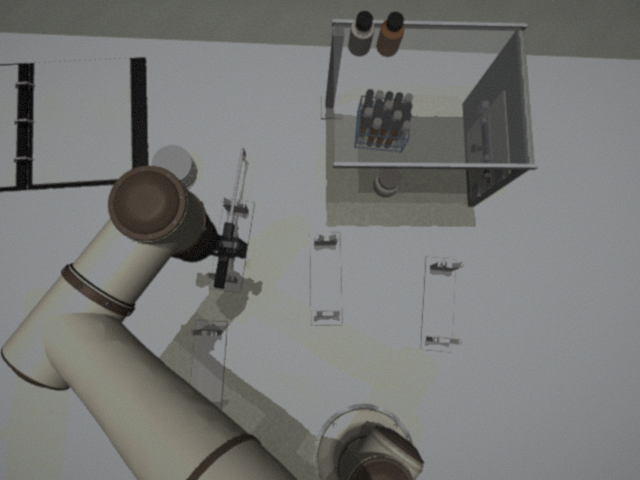

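The rod is back at (418,310), level and at the same height, against (418,309) originally. The bolt is still drawn, and the jar, rack and dishes are at the same pixels as at the start. Handing in.

```bash
python3 -c "
from bench import arm
print(arm.job_done())"
```

```text
the job is handed in; nothing more can be done
None
```

The bolt is drawn home against its stop and the rod is back in both notches of its rest. I handed the job in at about 32 s of the 70 s allowed, and no verdict was reported.

- **Bolt:** I pulled at about 10 mm/s or slower against 6–7 N of drag. The bolt then stopped moving while the pull rose from 10 to about 14 N. Its front end butts against the bracket, roughly 39–40 mm from fully shot by my estimate. Later pictures show it still drawn.
- **Rod:** It lies level at (418.2, 309.9), against (417.8, 308.9) at the start, with its top at z ≈ 87.7 as before. The hand is open and well above it.
- **Other things:** The jar is at the same place in the pictures as at the start, to within a pixel. The dishes are too, to within a couple of pixels; the rack I checked only by eye. The hand kept clear of the shelf unit.

**Disagreements along the way**
- **Fingertips:** The wrist camera's depth put the fingertips about 40 mm short of the reported TCP, so the first grasp closed just above the handle without touching it. I used the measured offset after that, and the grasp held at 19–20 mm opening.
- **Cameras:** The fixed cameras were 2–4 mm off from the arm, so I lined the hook up with the knob by comparing the two within the same pictures.

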